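Lock out the shaker and pack its sample bottles

TASK

The bench shaker is being taken out of service: turn its red isolator handle fully to off, and after that swing the lockout hasp fully out. Only then take every sample bottle off the shaker and pack them all standing upright on the floor of the blue crate, leaving the crate flat on the bench, the isolator locked out and the rack, flask and meter where they are.

Things in the scene. Friction and masses are not known exactly. Their poses are not given: they have to be found in the camera images.
- shaker: orbital shaker, fixed, grey, 240 (x) x 270 (y) mm, with a black rubber-topped platform whose top face is 85 mm above the bench, edged by a thin aluminium rim 8 mm higher. The bottles stand on the platform. Origin: centre of the underside, on the bench.
- isolator: isolator enclosure, fixed, grey box 140 (x) x 160 (y) x 80 mm with a yellow top plate at 80 mm. On top: the red rotary handle (axis upright at x +20, y 0 mm of this frame) and the lockout hasp (hinge pin upright at x -55, y -55 mm). A green dot beyond the handle (+x) marks on, a red dot to its left (+y) marks off. Origin: centre of the underside.
- handle (a joint): angle of the red isolator handle: 0 = fully off (stop; bar along the enclosure's y axis, its white-marked end at the red dot), about 1.57 = on (bar along the enclosure's x axis, white-marked end at the green dot, +x). It grows clockwise seen from above, so it is turned counter-clockwise to off. Stiff by friction (about 0.12 N m); stays where left.
- handle_grip (a point): point on the axis of the isolator handle at grip height, 108 mm above the bench. The handle is a red upright bar 66 mm long, 16 mm wide, its top 120 mm and its foot (a black disc, 58 mm diameter) 88 mm above the bench. Its own y axis runs along the bar to the white-marked end.
- hasp (a joint): angle of the lockout hasp: 0 = folded in (arm along the enclosure's +y), 1.57 = swung out (arm pointing along the enclosure's -x, out over its edge), stop at 1.6. Grows counter-clockwise seen from above. Light friction (0.05 N m); stays where left.
- hasp_tab (a point): grip point in the orange upright tab on the steel hasp arm, 48 mm from the hinge, 107 mm above the bench. The tab is 12 mm thick (across the arm, the direction of swing, its own x axis), 22 mm long along the arm, and spans 89 to 121 mm above the bench.
- hasp_hinge (a point): point on the upright hinge axis of the hasp, at the height of hasp_tab.
- crate: loose open blue plastic crate, 0.8 kg: inside 152 (x) x 102 (y) mm, walls 5 mm thick, floor 6 mm thick, wall tops 44 mm above its underside. No dividers: it just holds six bottles, three along x by two along y, at 50 mm spacing. Origin: centre of the underside.
- rack: bystander: blue test-tube rack with clear tubes, 70 x 190 x 106 mm, loose. Origin: centre of the underside.
- flask: bystander: conical glass flask, 64 mm diameter, 108 mm high, loose. Origin: centre of the underside.
- meter: bystander: red multimeter lying on its back, 150 x 75 x 34 mm, loose. Origin: centre of the underside.
- round0: tall round white sample bottle with a blue cap: body 44 mm diameter, 60 mm high; cap 28 mm diameter from 66 to 90 mm above the underside (90 mm is the total height), about 0.12 kg. May be absent. Origin: centre of the underside; z up along the bottle.
- round1: tall round white sample bottle with a blue cap: body 44 mm diameter, 60 mm high; cap 28 mm diameter from 66 to 90 mm above the underside (90 mm is the total height), about 0.12 kg. May be absent. Origin: centre of the underside; z up along the bottle.
- jar0: short round amber jar with a white cap: body 46 mm diameter, 44 mm high; cap 36 mm diameter from 48 to 70 mm above the underside (70 mm total height), about 0.12 kg. May be absent. Origin: centre of the underside; z up along the bottle.
- jar1: short round amber jar with a white cap: body 46 mm diameter, 44 mm high; cap 36 mm diameter from 48 to 70 mm above the underside (70 mm total height), about 0.12 kg. May be absent. Origin: centre of the underside; z up along the bottle.
- square0: square white bottle with an orange round cap: body 44 x 44 mm (sides along its x and y), 50 mm high; cap 30 mm diameter from 53 to 76 mm above the underside (76 mm total height), about 0.12 kg. May be absent. Origin: centre of the underside; z up along the bottle.
- square1: square white bottle with an orange round cap: body 44 x 44 mm (sides along its x and y), 50 mm high; cap 30 mm diameter from 53 to 76 mm above the underside (76 mm total height), about 0.12 kg. May be absent. Origin: centre of the underside; z up along the bottle.
Mind the look-alikes: they are no part of the job. Leave any purple look-alike of the jar1 alone.

How it is judged:
By the outcome, as a careful person would: the job done as asked, in the order asked, and still so for the second after the job is handed in, with the robot touching nothing.
Of round0, round1, jar0, jar1, square0, square1 only 4 to 6 are there at a start; the rules pass over those that are not, and their reading is None.
At some moment in a run one of round0, round1, jar0, jar1, square0, square1, crate may be knocked a few centimetres aside while the robot is not near it.
It also fails if it takes over 210 s, if anything falls off the work surface, if the arm or the gripper's body presses on something with over 40 N, if the wrist force passes 120 N, or if a joint passes its speed limit or range.

ROBOT

A 6-joint arm with a two-finger parallel gripper is mounted at the origin on the work surface. World frame = base frame: x ahead of the robot, y to its left, z up, the work surface at z = 0. Lengths are in m, angles in degrees, forces in N, time in s.
With the tool pointing down it reaches from about 0.375 to 0.9 m from the base axis. Payload 3.1 kg.
Tool frame: the origin (TCP) lies on the centre line of the jaws, within the pads' length; the fingertips stand 8 mm ahead of it and the grasp point (between the pads) lies 11 mm behind it (bot.tip_extent is the distance from the TCP to the fingertips, in m); z points along the fingers, y is the line along which they close (so a half turn about z gives the same grasp; the last joint's range is limited). The gripper opens to 87 mm and grips with 3 to 60 N. Pads are 19 mm wide; open, the fingers measure 117 mm over their backs; the gripper's body (75 mm by 190 mm) begins 51 mm behind the grasp point.
Start: joints at [54.689, 30.224, 82.088, -0, 67.689, -10.227], TCP at [0.265, 0.566, 0.207] pointing down, gripper open.
Joint ranges: [-176.69, 176.69], [-43.24, 126.21], [12.49, 139.97], [-82, 262], [0, 151.66], [-163.58, 163.58]. Speed limits (degrees/s): [159.86, 159.86, 180, 180, 180, 180].

INTERFACE

Orientations are given as a 3x3 rotation matrix whose columns are the frame's x, y, z axes.
In Python, from rig import bot, vision, workorder gives the robot as it stands.
- The arm moves only by the shell command python3 -m handwheel 'ROWS'. ROWS is JSON, a list of rows, each an object with "delta_rot": the turn, a rotation vector about the tool's x, y, z in rad, a list of three; "xyz": the shift along the tool's x, y, z in mm, a list of three; "hand": the closure, from -1 (fully open) to 1 (shut). A call has exactly 5 rows; each row is the pose to reach, as a shift and turn from the pose commanded when the call began, along the tool's axes at that moment; what a row does not reach only later rows make up. A row lasts 1/8 s, in which the tool goes at most 62.5 mm and 10.7 degrees, less where a joint would pass 70% of its speed; a pose out of reach is approached as far as the arm can. A call with a gripper value outside its range is refused whole. The fingers move at their own pace and stop on an object; the grip force is fixed at half the most. Time passes only in rows, so rows that repeat a pose let the fingers close, or fill a call up. It gives the time, the measured TCP pose, the force, the opening and the grip force at its end, in the units of the state.
- bot.read_state(): the state, without advancing time (a new reading comes with each control period).
- vision.capture(name): name is "scene" or "top"; returns the picture (420x560x3 uint8, red, green, blue); there is no depth.
- vision.camera_model(name): a dict with "camera_matrix" (3x3 intrinsics, pixels), "camera_from_world" (4x4, takes a point from world to camera coordinates). Camera axes: x right, y up, looking along -z (the intrinsics and any distortion apply to the point x, -y, -z); pixel columns grow to the right and rows downward; lengths in m; the calibration is good to about 2 mm. A picture is of the moment at which its call begins. camera_model takes no time and is no camera call.
- workorder.hand_in(): hands the job in; it is judged then, once.
The state is a dict: "time_s": time; "joint_positions": joint angles; "qvel": joint speeds; "tau": joint torques, N m; "position": TCP position; "tcp_rot": TCP orientation; "force": force on the tool from outside, world axes, zero at the start; "moment": the same for the moment, N m; "opening": opening from 0.0 (shut) to 1.0 (fully open); "grasp_force": force on a finger pad.
Only numpy, scipy, OpenCV 4.12 (cv2) and the standard library are available. Lean on these libraries where they do the work, as an engineer would, in place of code of your own. Each camera call takes 0.05 s, during which the arm holds its last target. There are 200 camera calls.

## Working session

There is one attempt and no reset: what is moved stays moved. The work goes in short steps, Python scripts to look and compute and a shell command to move; the robot and the scene stay as the last step left them, time stands still between calls to the robot, and variables do not carry over. Pictures are saved under pics/ and viewed, at most 14 in all, crops included, and the job is handed in when it is done.

```bash
ls; mkdir -p pics; python3 - <<'E'
from rig import bot, vision, workorder
import cv2,numpy as np
for n in ("top","scene"):
    im=vision.capture(n); cv2.imwrite(f"pics/{n}0.png",cv2.resize(im[:,:,::-1],(800,600),interpolation=cv2.INTER_CUBIC))
    m=vision.camera_model(n); print(n,m)
s=bot.read_state(); print(s, bot.tip_extent)
E
```

```text
pics
top {'camera_matrix': array([[444.00771225,   0.        , 273.8288009 ],
       [  0.        , 444.00771225, 206.40957283],
       [  0.        ,   0.        ,   1.        ]]), 'camera_from_world': array([[-0.003413  , -0.99981579, -0.01888772,  0.00273352],
       [ 0.99845871, -0.00445344,  0.05532058, -0.60768464],
       [-0.05539451, -0.01866979,  0.99828998, -1.16136725],
       [ 0.        ,  0.        ,  0.        ,  1.        ]])}
scene {'camera_matrix': array([[484.45079855,   0.        , 278.02211313],
       [  0.        , 484.45079855, 206.13036481],
       [  0.        ,   0.        ,   1.        ]]), 'camera_from_world': array([[-0.78653209,  0.6174721 ,  0.00977075,  0.47435663],
       [-0.46070989, -0.59723842,  0.65654601,  0.21723124],
       [ 0.41123431,  0.51189303,  0.75422269, -1.3626977 ],
       [ 0.        ,  0.        ,  0.        ,  1.        ]])}
{'time_s': 0.1, 'joint_positions': array([ 5.46891654e+01,  3.02751711e+01,  8.21476753e+01,  3.35815798e-04,
        6.76890796e+01, -1.02293420e+01]), 'qvel': array([-0.10080147, -0.02884955, -0.0702146 , -0.06220226,  0.03683295,
        0.00259484]), 'tau': array([-6.94222072e-04, -4.40988743e+01, -1.77148211e+01,  6.34201895e-02,
        5.34134475e-02, -4.68711244e-05]), 'position': array([0.26453747, 0.56551046, 0.20626069]), 'tcp_rot': array([[-9.05704629e-01,  4.23907819e-01, -1.13355641e-03],
       [ 4.23909189e-01,  9.05703301e-01, -1.59095640e-03],
       [ 3.52246928e-04, -1.92146155e-03, -9.99998092e-01]]), 'force': array([ 0.37411034,  0.69324523, -0.91296741]), 'moment': array([-0.02085311, -0.03149543, -0.00575987]), 'grasp_force': 0.0, 'opening': 1.0042477402942258} 0.008
```

View pics/top0.png

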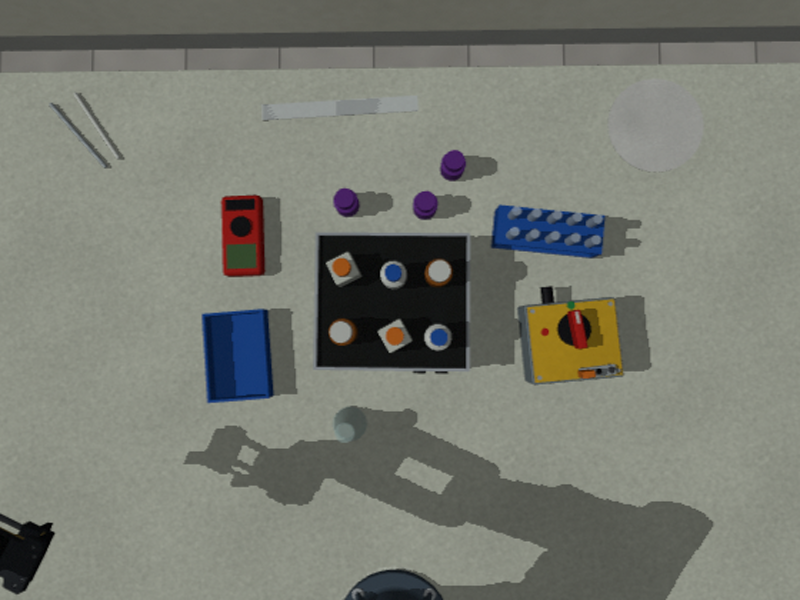

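View pics/scene0.png

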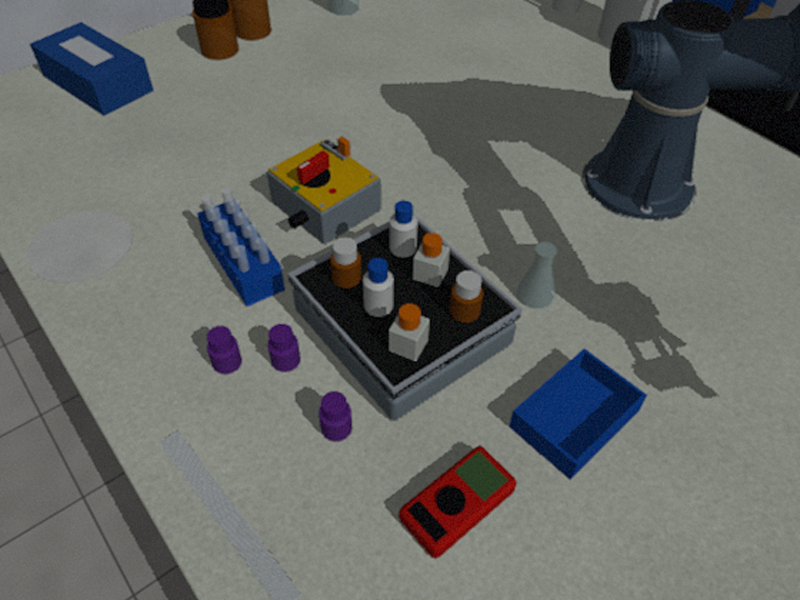

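The top view shows six bottles on the shaker, the crate at left (235,355), the isolator at right (575,340) with the handle near on, and the hasp along the bottom edge. The purple look-alikes are up behind the shaker. Next, enlarged crops.

```bash
cat > h.py <<'E'
from rig import bot, vision, workorder
import cv2,numpy as np
def crop(n,u0,v0,u1,v1,k,out,im=None):
    im=vision.capture(n) if im is None else im
    c=cv2.resize(im[v0:v1,u0:u1,::-1],None,fx=k,fy=k,interpolation=cv2.INTER_CUBIC)
    for u in range(-(-u0//10)*10,u1,10):
        cv2.line(c,(int((u-u0+.5)*k),0),(int((u-u0+.5)*k),4),(0,255,0),1)
        cv2.putText(c,str(u),(int((u-u0+.5)*k)-8,14),0,.35,(0,0,255),1)
    for v in range(-(-v0//10)*10,v1,10):
        cv2.line(c,(0,int((v-v0+.5)*k)),(4,int((v-v0+.5)*k)),(0,255,0),1)
        cv2.putText(c,str(v),(6,int((v-v0+.5)*k)+4),0,.35,(0,0,255),1)
    cv2.imwrite("pics/"+out,c)
def px2w(n,u,v,z):
    m=vision.camera_model(n);K=m["camera_matrix"];T=m["camera_from_world"]
    d=np.linalg.inv(K)@[u,v,1]; d=np.array([d[0],-d[1],-d[2]])
    R=T[:3,:3];c=-R.T@T[:3,3];d=R.T@d
    return c+d*(z-c[2])/d[2]
def w2px(n,p):
    m=vision.camera_model(n);K=m["camera_matrix"];T=m["camera_from_world"]
    q=T[:3,:3]@np.array(p)+T[:3,3]; q=K@[q[0],-q[1],-q[2]]; return q[:2]/q[2]
E
python3 - <<'E'
from h import *
im=vision.capture("top")
crop("top",355,195,455,270,8,"iso.png",im)
crop("top",215,158,341,266,5,"shk.png",im)
E
```

```text
(no output)
```

View pics/iso.png

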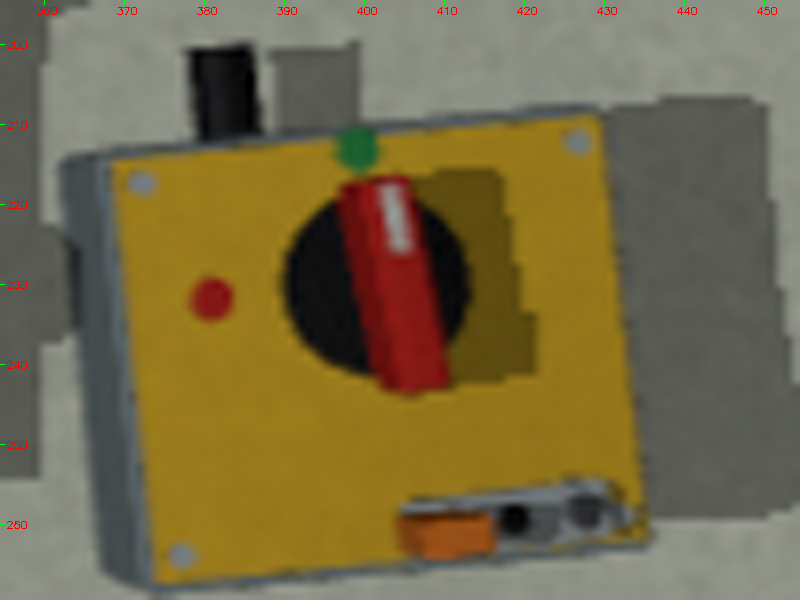

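View pics/shk.png

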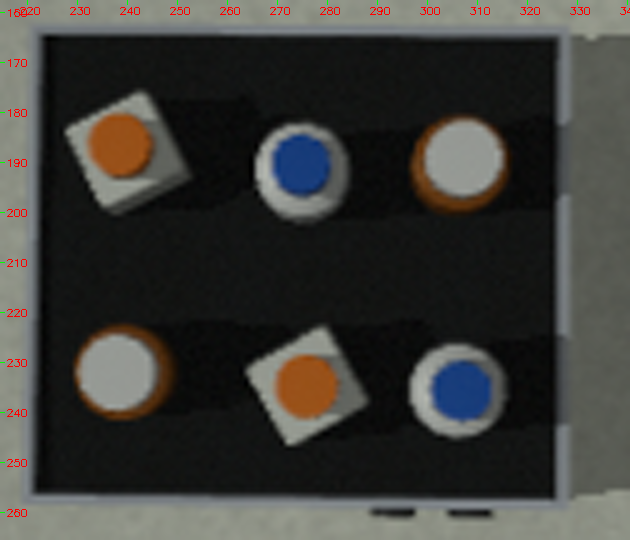

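```bash
python3 - <<'E'
from h import *
f8=lambda x,y:(x/8+354.5,y/8+194.5); f5=lambda x,y:(x/5+214.5,y/5+157.5)
P=[px2w("top",*f8(*c),.08)[:2] for c in [(110,160),(600,110),(648,540),(152,585)]]  # +x+y, +x-y, -x-y, -x+y
c=sum(P)/4; ex=(P[0]+P[1]-P[2]-P[3]); print("iso",c,"yaw",np.degrees(np.arctan2(ex[1],ex[0])),np.linalg.norm(P[0]-P[1]),np.linalg.norm(P[1]-P[2]))
ex/=np.linalg.norm(ex); ey=np.array([-ex[1],ex[0]])
print("handle axis",c+.02*ex,"disc",px2w("top",*f8(377,283),.088)[:2]); print("hinge",c-.055*ex-.055*ey,"seen",px2w("top",*f8(588,510),.09)[:2])
a=px2w("top",*f8(390,180),.12);b=px2w("top",*f8(420,388),.12);print("bar",a,b,(a+b)/2,np.degrees(np.arctan2(*(a-b)[1::-1])))
print("tab",c-.055*ex-.007*ey)
Q={"sqA":(121,145,.161),"rA":(302,165,.175),"jA":(464,158,.155),"jB":(116,373,.155),"sqB":(307,386,.161),"rB":(463,391,.175)}
S=vision.capture("scene");T=vision.capture("top")
for n,(x,y,z) in Q.items():
    w=px2w("top",*f5(x,y),z);print(n,w.round(4)); q=w2px("scene",w); cv2.circle(S,(int(q[0]+.5),int(q[1]+.5)),1,(0,255,0),-1)
for p in [np.r_[c+.02*ex,.12],np.r_[c-.055*ex-.055*ey,.09],np.r_[c-.055*ex-.007*ey,.121]]:
    q=w2px("scene",p); cv2.circle(S,(int(q[0]+.5),int(q[1]+.5)),1,(0,255,0),-1)
for e in ([(66,130),(145,92)],[(66,130),(115,213)],[(247,370),(325,327)],[(247,370),(292,445)]):
    a,b=[px2w("top",*f5(*k),.135) for k in e];print(np.degrees(np.arctan2(*(b-a)[1::-1]))%90,np.linalg.norm(b-a))
crop("scene",180,80,380,230,4,"sc1.png",S)
crop("top",135,210,200,290,7,"cr.png",T)
E
```

```text
iso [ 0.52404573 -0.31861108] yaw 4.895389207448054 0.15314143747464118 0.13387407986043368
handle axis [ 0.54397278 -0.31690435] disc [ 0.54422921 -0.31680363]
hinge [ 0.47393989 -0.37810397] seen [ 0.47439997 -0.37938124]
bar [ 0.57507573 -0.31273881  0.12      ] [ 0.51272631 -0.32046491  0.12      ] [ 0.54390102 -0.31660186  0.12      ] 7.063869906099853
tab [ 0.46984372 -0.33027907]
sqA [0.6467 0.0796 0.161 ]
rA [ 0.6356 -0.0052  0.175 ]
jA [ 0.6403 -0.0808  0.155 ]
jB [0.5402 0.0824 0.155 ]
sqB [ 0.5339 -0.0069  0.161 ]
rB [ 0.5315 -0.0784  0.175 ]
25.511008419890103 0.042046091630976126
30.518206288212838 0.046457261353211335
28.635854657188595 0.04240586178555145
30.876034540348343 0.041530150431834854
```

View pics/sc1.png

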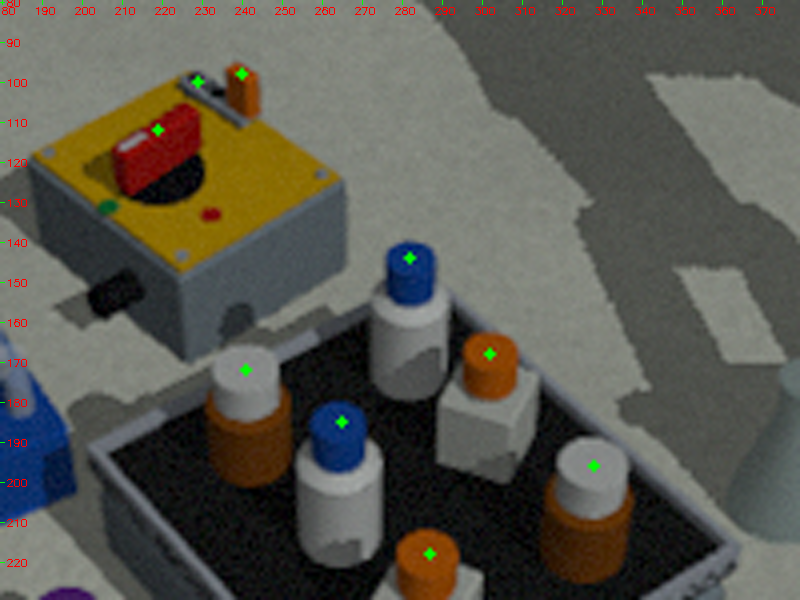

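View pics/cr.png

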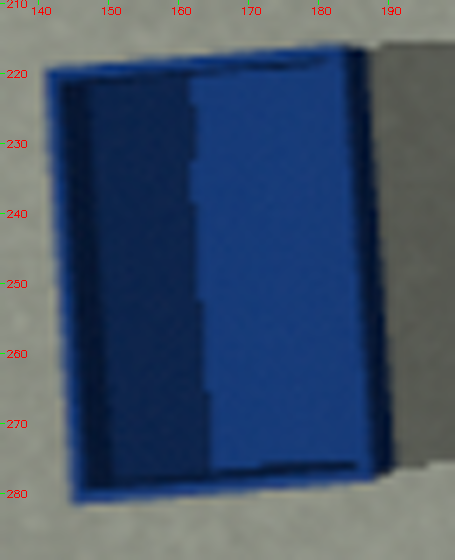

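```bash
cat >> h.py <<'E'
from scipy.spatial.transform import Rotation as Ro
def down(az):  # tool pointing down, tool y at azimuth az (deg)
    a=np.radians(az); y=np.array([np.cos(a),np.sin(a),0]); z=np.array([0,0,-1.]); return np.c_[np.cross(y,z),y,z]
def plan(wps,start=None):
    """wps: list of (x,y,z,az); prints the tool-axes shift (mm) and turn (rad) of each call"""
    s=bot.read_state(); p,R=(s["position"],s["tcp_rot"]) if start is None else (np.array(start[:3]),down(start[3]))
    for w in wps:
        q,R2=np.array(w[:3]),down(w[3]); d=R.T@(q-p)*1e3; r=Ro.from_matrix(R.T@R2).as_rotvec()
        print(w,"xyz",d.round(1),"rot",r.round(4),"rows>=%.1f"%max(np.linalg.norm(d)/62.5,np.degrees(np.linalg.norm(r))/10.7)); p,R=q,R2
E
python3 - <<'E'
from h import *
f7=lambda x,y:(x/7+134.5,y/7+209.5)
P=[px2w("top",*f7(*c),.044)[:2] for c in [(47,68),(347,47),(372,478),(75,502)]]
c=sum(P)/4; ex=P[0]+P[1]-P[2]-P[3];print("crate",c,np.degrees(np.arctan2(ex[1],ex[0])))
print(w2px("top",[.2645,.5655,.2063-.008]))
plan([(.40,.36,.26,25),(.50,.05,.26,-20),(.544,-.26,.24,-65),(.544,-.317,.18,-84)])
E
```

```text
crate [0.4982673  0.28346923] 4.122382982617819
[ 19.03802426 356.92812086]
(0.4, 0.36, 0.26, 25) xyz [-209.7 -129.1  -53.2] rot [-1.000e-03  2.000e-04  6.967e-01] rows>=4.0
(0.5, 0.05, 0.26, -20) xyz [-323.2  -40.4    0. ] rot [0.     0.     0.7854] rows>=5.2
(0.544, -0.26, 0.24, -65) xyz [-276.3  147.4   20. ] rot [0.     0.     0.7854] rows>=5.0
(0.544, -0.317, 0.18, -84) xyz [-24.1  51.7  60. ] rot [0.     0.     0.3316] rows>=1.8
```

```bash

python3 -m handwheel '[{"xyz":[-42,-26,-11],"delta_rot":[0,0,0.14],"hand":-1},{"xyz":[-84,-52,-22],"delta_rot":[0,0,0.28],"hand":-1},{"xyz":[-126,-78,-33],"delta_rot":[0,0,0.42],"hand":-1},{"xyz":[-168,-104,-43],"delta_rot":[0,0,0.56],"hand":-1},{"xyz":[-210,-129,-53],"delta_rot":[0,0,0.697],"hand":-1}]'
python3 -m handwheel '[{"xyz":[-62,-8,0],"delta_rot":[0,0,0.157],"hand":-1},{"xyz":[-124,-16,0],"delta_rot":[0,0,0.314],"hand":-1},{"xyz":[-186,-24,0],"delta_rot":[0,0,0.47],"hand":-1},{"xyz":[-248,-31,0],"delta_rot":[0,0,0.63],"hand":-1},{"xyz":[-308,-38,0],"delta_rot":[0,0,0.785],"hand":-1}]'
python3 -m handwheel '[{"xyz":[-55,30,4],"delta_rot":[0,0,0.157],"hand":-1},{"xyz":[-110,60,8],"delta_rot":[0,0,0.314],"hand":-1},{"xyz":[-165,90,12],"delta_rot":[0,0,0.47],"hand":-1},{"xyz":[-220,120,16],"delta_rot":[0,0,0.63],"hand":-1},{"xyz":[-276,147,20],"delta_rot":[0,0,0.785],"hand":-1}]'
python3 - <<'E'
from h import *
s=bot.read_state();print(s["joint_positions"].round(1))
plan([(.544,-.317,.15,-84),(.544,-.317,.10,-84)])
E
```

```text
time_s: 0.88
position: [0.4011, 0.3588, 0.2605]
tcp_rot: [[-0.418, 0.908, 0.0], [0.908, 0.418, 0.0], [-0.0, 0.0, -1.0]]
force: [0.6, 0.4, -0.2]
opening: 1.0
grasp_force: 0.0
time_s: 1.5
position: [0.4965, 0.0629, 0.2603]
tcp_rot: [[0.347, 0.938, 0.001], [0.938, -0.347, 0.0], [0.0, 0.001, -1.0]]
force: [0.2, 0.5, 0.3]
opening: 0.996
grasp_force: 0.0
time_s: 2.12
position: [0.5399, -0.2459, 0.2401]
tcp_rot: [[0.908, 0.418, 0.001], [0.418, -0.908, 0.0], [0.001, 0.0, -1.0]]
force: [0.9, -0.0, -0.1]
opening: 0.997
grasp_force: 0.0
[-35.3  25.7  84.6   0.   69.6  30. ]
(0.544, -0.317, 0.15, -84) xyz [-26.1  66.3  90.1] rot [ 1.000e-04 -5.000e-04  3.268e-01] rows>=1.8
(0.544, -0.317, 0.1, -84) xyz [ 0.  0. 50.] rot [0. 0. 0.] rows>=0.8
```

```bash

python3 -m handwheel '[{"xyz":[-9,22,30],"delta_rot":[0,0,0.11],"hand":-1},{"xyz":[-18,44,60],"delta_rot":[0,0,0.22],"hand":-1},{"xyz":[-26,66,90],"delta_rot":[0,0,0.327],"hand":-1},{"xyz":[-26,66,90],"delta_rot":[0,0,0.327],"hand":-0.3},{"xyz":[-26,66,90],"delta_rot":[0,0,0.327],"hand":-0.3}]'
python3 - <<'E'
from h import *
p=bot.read_state();print(p["position"],p["joint_positions"].round(1),p["opening"])
t=p["position"]+.008*p["tcp_rot"][:,2]
w=.0435*p["opening"]
T=vision.capture("top");S=vision.capture("scene")
for n,im in (("top",T),("scene",S)):
  for k in (-1,1):
    q=w2px(n,t+k*w*p["tcp_rot"][:,1]);print(n,q); cv2.circle(im,(int(q[0]+.5),int(q[1]+.5)),1,(0,255,0),-1)
a=cv2.resize(T[185:275,350:450],(500,450),interpolation=2);b=cv2.resize(S[60:160,175:275],(450,450),interpolation=2)
cv2.imwrite("pics/hov.png",cv2.resize(np.hstack([a,b])[:,:,::-1],(798,378)))
E
```

```text
time_s: 2.75
position: [0.5443, -0.3141, 0.1507]
tcp_rot: [[0.994, 0.111, 0.0], [0.111, -0.994, 0.0], [0.0, -0.0, -1.0]]
force: [-0.3, 0.8, 1.3]
opening: 0.852
grasp_force: 0.0
[ 0.54425247 -0.314143    0.1507417 ] [-40.2  34.2  84.7   0.   61.1  43.4] 0.8517949076452027
top [391.02414761 231.61094304]
top [422.47005239 228.00416394]
scene [228.40444734 112.22871981]
scene [209.00751203  98.79230113]
```

View pics/hov.png

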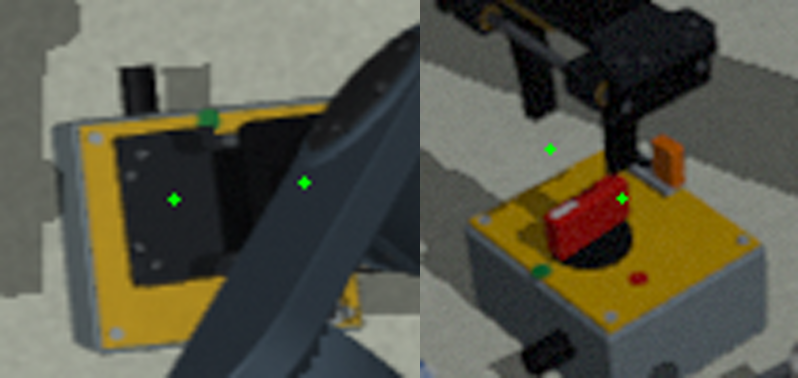

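The fingertips appear higher in the scene view than predicted: about (207,90) and (228,104) against (209,99) and (228,112). I'll go down a little and check with a larger crop.

```bash

python3 -m handwheel '[{"xyz":[0,0,0],"delta_rot":[0,0,0],"hand":0.1},{"xyz":[0,0,12],"delta_rot":[0,0,0],"hand":0.1},{"xyz":[0,0,24],"delta_rot":[0,0,0],"hand":0.1},{"xyz":[0,0,35],"delta_rot":[0,0,0],"hand":0.1},{"xyz":[0,0,35],"delta_rot":[0,0,0],"hand":0.1}]'
python3 - <<'E'
from h import *
p=bot.read_state();print(p["position"],p["opening"],p["force"])
t=p["position"]+.008*p["tcp_rot"][:,2]
w=.0435*p["opening"]
S=vision.capture("scene")
for k in (-1,1):
    q=w2px("scene",t+k*w*p["tcp_rot"][:,1]);print(q); cv2.circle(S,(int(q[0]+.5),int(q[1]+.5)),0,(0,255,0),-1)
crop("scene",185,70,265,130,10,"hov2.png",S)
E
```

```text
time_s: 3.48
position: [0.5431, -0.3138, 0.1134]
tcp_rot: [[0.994, 0.11, -0.003], [0.11, -0.994, 0.002], [-0.002, -0.003, -1.0]]
force: [0.5, -0.0, 0.2]
opening: 0.456
grasp_force: 0.0
[ 0.54314811 -0.31383677  0.11344834] 0.4557024869145322 [ 0.48147597 -0.03143293  0.19994566]
[225.34678106 120.96556854]
[215.2049894  113.78605318]
```

View pics/hov2.png

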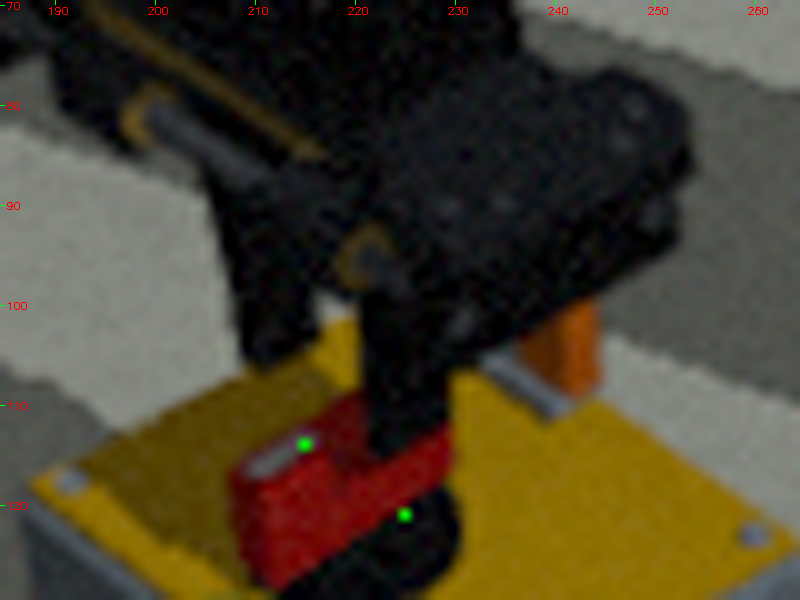

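```bash

python3 -m handwheel '[{"xyz":[0,0,0],"delta_rot":[0,0,0],"hand":1},{"xyz":[0,0,0],"delta_rot":[0,0,0],"hand":1},{"xyz":[0,0,0],"delta_rot":[0,0,0],"hand":1},{"xyz":[0,0,0],"delta_rot":[0,0,0],"hand":1},{"xyz":[0,0,0],"delta_rot":[0,0,0],"hand":1}]'
python3 -c "
from h import *
p=bot.read_state();print(p['position'],p['opening'],p['force'],p['grasp_force'])
print(w2px('scene',p['position']+.008*p['tcp_rot'][:,2]))
crop('scene',185,70,265,130,10,'cl.png')"
```

```text
time_s: 4.15
position: [0.5441, -0.3146, 0.1153]
tcp_rot: [[0.994, 0.11, 0.0], [0.11, -0.994, -0.0], [0.0, 0.0, -1.0]]
force: [0.7, -0.2, 0.2]
opening: 0.026
grasp_force: 0.0
[ 0.54413648 -0.31460262  0.11533065] 0.026376672969443446 [ 0.66021109 -0.1554279   0.23716801] 0.0
[219.66819434 116.75195068]
```

View pics/cl.png

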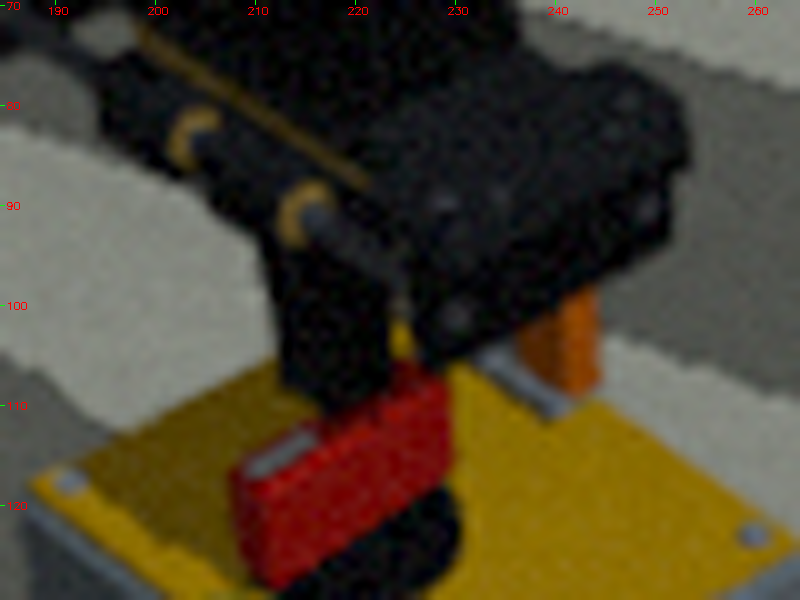

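```bash
python3 - <<'E'
from h import *
print(w2px("scene",[0,0,0]),w2px("top",[0,0,.1]))
# shaker rim outer corners in scene0 (800x600 px): left, right, near, far
for n,(u,v) in {"L":(290,277),"R":(521,313),"N":(396,391),"F":(403,218)}.items(): print(n,px2w("scene",u/1.4286-.5,v/1.4286-.5,.093))
for c in [(38,28),(570,28),(568,497),(30,497)]: print(px2w("top",c[0]/5+214.5,c[1]/5+157.5,.093))
E
```

```text
[446.65998923 128.90278335] [274.18213144 458.27086153]
L [ 0.71287494 -0.13088529  0.093     ]
R [0.48156627 0.13857968 0.093     ]
N [0.71180497 0.13286178 0.093     ]
F [ 0.49181513 -0.12941274  0.093     ]
[0.71251731 0.12793324 0.093     ]
[ 0.71083971 -0.13757562  0.093     ]
[ 0.47844297 -0.13422018  0.093     ]
[0.47905855 0.13118597 0.093     ]
```

The fingers shut above the bar (tips around (217,110), expected row 117), so the tips are higher than reported. I'll touch the bar top gently to find the z offset.

```bash

python3 -m handwheel '[{"xyz":[0,0,2],"delta_rot":[0,0,0],"hand":1},{"xyz":[0,0,4],"delta_rot":[0,0,0],"hand":1},{"xyz":[0,0,5],"delta_rot":[0,0,0],"hand":1},{"xyz":[0,0,6],"delta_rot":[0,0,0],"hand":1},{"xyz":[0,0,7],"delta_rot":[0,0,0],"hand":1}]'|egrep 'pos|force'
python3 -m handwheel '[{"xyz":[0,0,0],"delta_rot":[0,0,0],"hand":1},{"xyz":[0,0,1],"delta_rot":[0,0,0],"hand":1},{"xyz":[0,0,1],"delta_rot":[0,0,0],"hand":1},{"xyz":[0,0,2],"delta_rot":[0,0,0],"hand":1},{"xyz":[0,0,2],"delta_rot":[0,0,0],"hand":1}]'|egrep 'pos|force'
```

```text
position: [0.5441, -0.3146, 0.1081]
force: [0.3, 0.7, 0.8]
grasp_force: 0.0
position: [0.544, -0.3145, 0.1061]
force: [0.3, 0.3, -0.3]
grasp_force: 0.0
```

```bash

for i in 1 2 3; do python3 -m handwheel '[{"xyz":[0,0,1],"delta_rot":[0,0,0],"hand":1},{"xyz":[0,0,1],"delta_rot":[0,0,0],"hand":1},{"xyz":[0,0,2],"delta_rot":[0,0,0],"hand":1},{"xyz":[0,0,2],"delta_rot":[0,0,0],"hand":1},{"xyz":[0,0,2],"delta_rot":[0,0,0],"hand":1}]'|egrep 'pos|^force'; done
python3 - <<'E'
from h import *
p=bot.read_state();S=vision.capture("scene");T=vision.capture("top")
t=p["position"]+.008*p["tcp_rot"][:,2]; print(w2px("scene",t),w2px("scene",t+[0,0,.02]))
a=cv2.resize(S[75:135,190:250],(480,480),interpolation=2);b=cv2.resize(T[195:275,370:423],(318,480),interpolation=2)
cv2.imwrite("pics/t3.png",np.hstack([a,b])[:,:,::-1])
E
```

```text
position: [0.5442, -0.3146, 0.105]
force: [-1.9, 1.4, 4.9]
position: [0.5442, -0.3147, 0.1049]
force: [-3.2, 2.5, 14.0]
position: [0.5443, -0.3147, 0.1048]
force: [-5.5, 4.3, 23.6]
[219.94371795 120.06387538] [219.29892078 113.74344874]
```

View pics/t3.png

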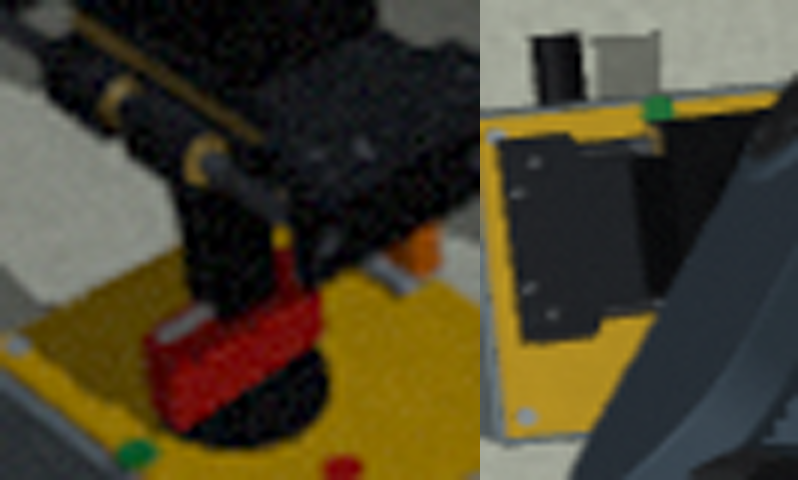

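Contact came at a reading of 0.105, so the tips sit 23 mm higher than reported while xy agrees. From here I command z 23 mm lower.

```bash

python3 -m handwheel '[{"xyz":[0,0,-20],"delta_rot":[0,0,0],"hand":1},{"xyz":[0,0,-30],"delta_rot":[0,0,0],"hand":0.1},{"xyz":[0,0,-30],"delta_rot":[0,0,0],"hand":0.1},{"xyz":[0,-1,-30],"delta_rot":[0,0,0],"hand":0.1},{"xyz":[0,2,-30],"delta_rot":[0,0,0],"hand":0.1}]'|egrep 'pos|force|open'
python3 -m handwheel '[{"xyz":[0,0,15],"delta_rot":[0,0,0],"hand":0.1},{"xyz":[0,0,30],"delta_rot":[0,0,0],"hand":0.1},{"xyz":[0,0,40],"delta_rot":[0,0,0],"hand":0.1},{"xyz":[0,0,48],"delta_rot":[0,0,0],"hand":0.1},{"xyz":[0,0,52],"delta_rot":[0,0,0],"hand":0.1}]'|egrep 'pos|force|open'
python3 -m handwheel '[{"xyz":[0,0,0],"delta_rot":[0,0,0],"hand":1},{"xyz":[0,0,0],"delta_rot":[0,0,0],"hand":1},{"xyz":[0,0,0],"delta_rot":[0,0,0],"hand":1},{"xyz":[0,0,0],"delta_rot":[0,0,0],"hand":1},{"xyz":[0,0,0],"delta_rot":[0,0,0],"hand":1}]'
```

```text
position: [0.5438, -0.316, 0.1292]
force: [-0.0, -0.1, -0.0]
opening: 0.372
grasp_force: 0.0
position: [0.5441, -0.3164, 0.0774]
force: [-0.7, -0.4, 0.2]
opening: 0.446
grasp_force: 0.0
time_s: 9.3
position: [0.5445, -0.3166, 0.0787]
tcp_rot: [[0.994, 0.11, 0.001], [0.11, -0.994, -0.0], [0.001, 0.0, -1.0]]
force: [0.6, 1.5, 2.4]
opening: 0.187
grasp_force: 29.0
```

```bash

python3 -m handwheel '[{"xyz":[0,0,0],"delta_rot":[0,0,-0.16],"hand":1},{"xyz":[0,0,0],"delta_rot":[0,0,-0.32],"hand":1},{"xyz":[0,0,0],"delta_rot":[0,0,-0.48],"hand":1},{"xyz":[0,0,0],"delta_rot":[0,0,-0.64],"hand":1},{"xyz":[0,0,0],"delta_rot":[0,0,-0.8],"hand":1}]'|egrep 'pos|force|rot'
python3 -m handwheel '[{"xyz":[0,0,0],"delta_rot":[0,0,-0.16],"hand":1},{"xyz":[0,0,0],"delta_rot":[0,0,-0.32],"hand":1},{"xyz":[0,0,0],"delta_rot":[0,0,-0.48],"hand":1},{"xyz":[0,0,0],"delta_rot":[0,0,-0.62],"hand":1},{"xyz":[0,0,0],"delta_rot":[0,0,-0.70],"hand":1}]'|egrep 'pos|force|rot'
python3 -m handwheel '[{"xyz":[0,0,0],"delta_rot":[0,0,-0.03],"hand":1},{"xyz":[0,0,0],"delta_rot":[0,0,-0.06],"hand":1},{"xyz":[0,0,0],"delta_rot":[0,0,-0.09],"hand":1},{"xyz":[0,0,0],"delta_rot":[0,0,-0.11],"hand":1},{"xyz":[0,0,0],"delta_rot":[0,0,-0.11],"hand":1}]'|egrep 'pos|force|rot'
python3 -c "
from h import *
p=bot.read_state();print(p['moment'],p['force'],p['tcp_rot'][:,1],p['opening'],p['joint_positions'])"
```

```text
position: [0.5444, -0.3162, 0.0787]
tcp_rot: [[0.611, 0.792, 0.0], [0.792, -0.611, 0.001], [0.001, -0.0, -1.0]]
force: [-0.2, 1.8, 3.1]
grasp_force: 29.9
position: [0.544, -0.3161, 0.0787]
tcp_rot: [[-0.041, 0.999, -0.0], [0.999, 0.041, 0.001], [0.001, -0.0, -1.0]]
force: [-2.0, 1.6, 3.4]
grasp_force: 29.9
position: [0.5441, -0.3164, 0.0786]
tcp_rot: [[-0.145, 0.989, 0.0], [0.989, 0.145, 0.001], [0.001, 0.0, -1.0]]
force: [-2.0, 1.4, 4.6]
grasp_force: 31.0
[ 0.22748393  0.36488532 -0.74489633] [-2.0454877   1.38370231  4.60033875] [9.89450120e-01 1.44873816e-01 1.93274071e-04] 0.18500792649755518 [-4.03641162e+01  3.97179884e+01  8.73228996e+01  5.61610057e-02
  5.29933879e+01 -4.87279111e+01]
```

```bash

python3 -m handwheel '[{"xyz":[0,0,0],"delta_rot":[0,0,0.0],"hand":0.1},{"xyz":[0,0,0],"delta_rot":[0,0,0],"hand":0.1},{"xyz":[0,0,-5],"delta_rot":[0,0,0],"hand":0.1},{"xyz":[0,0,-25],"delta_rot":[0,0,0],"hand":0.1},{"xyz":[0,0,-60],"delta_rot":[0,0,0],"hand":0.1}]'|egrep 'pos|force|rot'
python3 - <<'E'
from h import *
S=vision.capture("scene");crop("scene",185,70,265,130,10,"off.png",S)
s=bot.read_state()
c=np.array([.5240,-.3186]);e=np.radians(4.9);ex=np.array([np.cos(e),np.sin(e)]);ey=np.array([-ex[1],ex[0]])
h=c-.055*ex-.055*ey;t=h+.048*ey;print(h,t)
plan([(*t,.120,4.9),(*t,.076,4.9)])
# arc, tool frame at az 4.9, rows
p0=np.r_[t,.076];R0=down(4.9)
for k in range(1,11):
    a=np.radians(92.5)*k/10; d=np.array([-np.sin(a+e),np.cos(a+e)])*.048
    print(k,(R0.T@(np.r_[h+d,.076]-p0)*1e3).round(1),round(-a,3))
print(w2px("scene",np.r_[t,.121]))
E
```

```text
position: [0.5435, -0.3159, 0.1375]
tcp_rot: [[-0.149, 0.989, -0.003], [0.989, 0.149, 0.002], [0.002, -0.002, -1.0]]
force: [-0.2, -0.5, -0.6]
grasp_force: 0.0
[ 0.47389894 -0.37809692] [ 0.46979893 -0.33027235]
(np.float64(0.4697989271714617), np.float64(-0.33027234784589155), 0.12, 4.9) xyz [ -0.3 -77.8  23.1] rot [0.0049 0.0055 0.0639] rows>=1.3
(np.float64(0.4697989271714617), np.float64(-0.33027234784589155), 0.076, 4.9) xyz [ 0.  0. 44.] rot [0. 0. 0.] rows>=0.7
1 [-0.6 -7.7  0. ] -0.161
2 [ -2.5 -15.2   0. ] -0.323
3 [ -5.5 -22.3   0. ] -0.484
4 [ -9.7 -28.9   0. ] -0.646
5 [-14.8 -34.7   0. ] -0.807
6 [-20.8 -39.6   0. ] -0.969
7 [-27.5 -43.4   0. ] -1.13
8 [-34.8 -46.1   0. ] -1.292
9 [-42.4 -47.7   0. ] -1.453
10 [-50.1 -48.    0. ] -1.614
[239.99517659  98.35613486]
```

View pics/off.png

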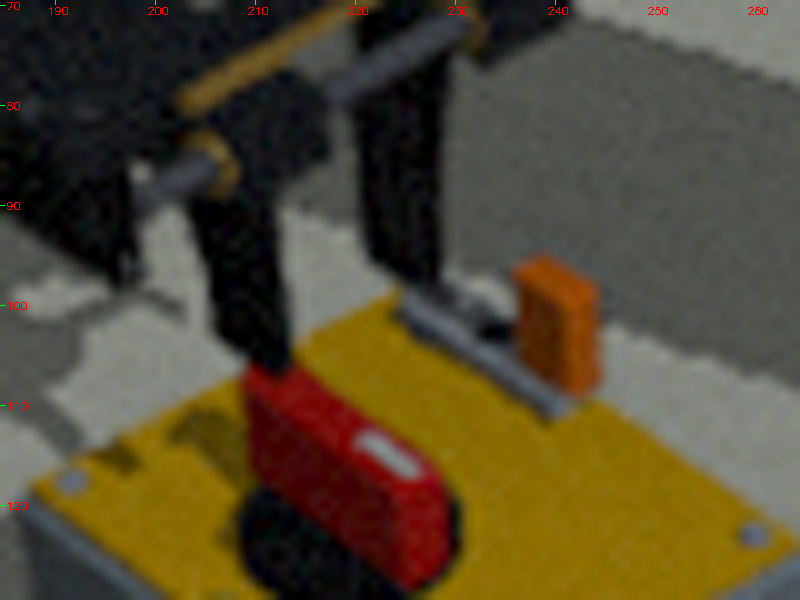

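The handle is off: its white end points toward the red dot and the bar is parallel to the enclosure edge. The hasp tab top is at (240,97), as predicted.

```bash

python3 -m handwheel '[{"xyz":[0,-26,0],"delta_rot":[0,0,0.02],"hand":0.1},{"xyz":[0,-52,8],"delta_rot":[0,0,0.04],"hand":0.1},{"xyz":[0,-77,15],"delta_rot":[0,0,0.064],"hand":0.1},{"xyz":[0,-77,18],"delta_rot":[0,0,0.064],"hand":0.1},{"xyz":[0,-77,18],"delta_rot":[0,0,0.064],"hand":0.1}]'|egrep 'pos|force|rot'
python3 -c "
from h import *
plan([(.4698,-.3303,.076,4.9)])"
```

```text
position: [0.469, -0.3284, 0.1204]
tcp_rot: [[-0.085, 0.996, 0.001], [0.996, 0.085, -0.001], [-0.001, 0.001, -1.0]]
force: [0.6, -0.2, -0.2]
grasp_force: 0.0
(0.4698, -0.3303, 0.076, 4.9) xyz [-1.9  0.6 44.4] rot [ 0.0011  0.0009 -0.0004] rows>=0.7
```

```bash

python3 -m handwheel '[{"xyz":[-1,0,15],"delta_rot":[0,0,0],"hand":0.1},{"xyz":[-2,0,30],"delta_rot":[0,0,0],"hand":0.1},{"xyz":[-2,0.5,38],"delta_rot":[0,0,0],"hand":0.1},{"xyz":[-2,0.5,42],"delta_rot":[0,0,0],"hand":0.1},{"xyz":[-2,0.5,43],"delta_rot":[0,0,0],"hand":0.1}]'|egrep 'pos|force|rot'
python3 -m handwheel '[{"xyz":[0,0,0],"delta_rot":[0,0,0],"hand":1},{"xyz":[0,0,0],"delta_rot":[0,0,0],"hand":1},{"xyz":[0,0,0],"delta_rot":[0,0,0],"hand":1},{"xyz":[0,0,0],"delta_rot":[0,0,0],"hand":1},{"xyz":[0,0,0],"delta_rot":[0,0,0],"hand":1}]'
```

```text
position: [0.4688, -0.3298, 0.0768]
tcp_rot: [[-0.085, 0.996, -0.0], [0.996, 0.085, 0.0], [0.0, -0.0, -1.0]]
force: [-0.0, -0.1, 1.2]
grasp_force: 0.0
time_s: 13.72
position: [0.4696, -0.33, 0.0775]
tcp_rot: [[-0.085, 0.996, 0.001], [0.996, 0.085, -0.0], [-0.001, 0.001, -1.0]]
force: [2.9, 1.1, 0.7]
opening: 0.134
grasp_force: 30.0
```

```bash

for i in 1 2; do python3 -m handwheel '[{"xyz":[-0.6,-7.7,0],"delta_rot":[0,0,-0.161],"hand":1},{"xyz":[-2.5,-15.2,0],"delta_rot":[0,0,-0.323],"hand":1},{"xyz":[-5.5,-22.3,0],"delta_rot":[0,0,-0.484],"hand":1},{"xyz":[-9.7,-28.9,0],"delta_rot":[0,0,-0.646],"hand":1},{"xyz":[-14.8,-34.7,0],"delta_rot":[0,0,-0.807],"hand":1}]'|egrep 'pos|force|rot'; done
python3 -m handwheel '[{"xyz":[0,-1,0],"delta_rot":[0,0,-0.02],"hand":1},{"xyz":[0,-1,0],"delta_rot":[0,0,-0.02],"hand":1},{"xyz":[0,-2,0],"delta_rot":[0,0,-0.03],"hand":1},{"xyz":[0,-2,0],"delta_rot":[0,0,-0.03],"hand":1},{"xyz":[0,-2,0],"delta_rot":[0,0,-0.03],"hand":1}]'|egrep 'pos|force|rot'
python3 -m handwheel '[{"xyz":[0,0,0],"delta_rot":[0,0,0.0],"hand":0.3},{"xyz":[0,0,0],"delta_rot":[0,0,0],"hand":0.1},{"xyz":[0,0,-10],"delta_rot":[0,0,0],"hand":0.1},{"xyz":[0,0,-50],"delta_rot":[0,0,0],"hand":0},{"xyz":[0,0,-110],"delta_rot":[0,0,0],"hand":0}]'|egrep 'pos|force|rot|open'
```

```text
position: [0.4362, -0.3483, 0.0775]
tcp_rot: [[-0.781, 0.624, 0.002], [0.624, 0.781, -0.001], [-0.002, 0.0, -1.0]]
force: [3.5, -0.5, -0.2]
grasp_force: 30.0
position: [0.4261, -0.3844, 0.0774]
tcp_rot: [[-0.991, -0.131, 0.002], [-0.131, 0.991, -0.0], [-0.002, -0.0, -1.0]]
force: [6.3, 11.2, 1.8]
grasp_force: 30.1
position: [0.4263, -0.3842, 0.0774]
tcp_rot: [[-0.988, -0.154, 0.002], [-0.154, 0.988, 0.003], [-0.002, 0.003, -1.0]]
force: [3.9, 5.2, 3.2]
grasp_force: 30.0
position: [0.4243, -0.3852, 0.1872]
tcp_rot: [[-0.988, -0.157, -0.003], [-0.157, 0.988, 0.003], [0.003, 0.004, -1.0]]
force: [0.5, -2.0, -0.4]
opening: 0.489
grasp_force: 0.0
```

```bash
cat >> h.py <<'E'
ZC={"r":.09,"j":.07,"s":.076}
def look(z0=.085,box=(215,158,335,262),im=None):
    """cap tops seen by the top camera inside box, standing at z0; and the crate's blue blob"""
    T=vision.capture("top") if im is None else im
    hsv=cv2.cvtColor(T,cv2.COLOR_RGB2HSV).astype(int);H,S,V=hsv[...,0],hsv[...,1],hsv[...,2]
    M={"r":(abs(H-110)<15)&(S>130)&(V>100),"s":(abs(H-12)<7)&(S>150)&(V>150),"j":(S<40)&(V>135)}
    u0,v0,u1,v1=box
    for k,m in M.items():
        n,_,st,ce=cv2.connectedComponentsWithStats(m[v0:v1,u0:u1].astype(np.uint8))
        for i in range(1,n):
            if 70<st[i,4]<420:
                w=px2w("top",ce[i,0]+u0,ce[i,1]+v0,z0+ZC[k]);print(k,(ce[i]+[u0,v0]).round(1),st[i,4],w[:2].round(4))
    m=((abs(H-110)<12)&(S>150))[200:300,130:205].astype(np.uint8)
    cs=max(cv2.findContours(m,0,1)[0],key=cv2.contourArea);r=cv2.minAreaRect(cs);print("crate blob",np.array(r[0])+[130,200],r[1:])
E
python3 - <<'E'
from h import *
T=vision.capture("top");cv2.imwrite("pics/top_b.png",T[:,:,::-1]);look(im=T)
E
```

```text
r [274.8 190.2] 99 [ 0.6362 -0.0049]
r [307.  235.7] 107 [ 0.5315 -0.0782]
s [230.6 183. ] 101 [0.6551 0.0985]
s [275.7 234.9] 105 [ 0.5335 -0.0066]
j [307.2 189.2] 166 [ 0.6402 -0.0805]
j [237.6 232.1] 165 [0.5403 0.0827]
j [272.9 234.3] 101 [5.348e-01 1.000e-04]
j [301.5 235.8] 74 [ 0.5311 -0.0666]
crate blob [166.10399246 248.55973053] ((62.19526672363281, 45.36595916748047), 86.18592071533203)
```

The rear-left square bottle has been nudged by about 2 cm. I'll find its turn from its outline.

```bash
cat >> h.py <<'E'
def sqyaw(u,v,im,r=19):
    hsv=cv2.cvtColor(im,cv2.COLOR_RGB2HSV).astype(int);u,v=int(u),int(v)
    m=((hsv[...,2]>75)&((hsv[...,1]<70)|(hsv[...,0]<20)))[v-r:v+r,u-r:u+r].astype(np.uint8)
    n,l,st,ce=cv2.connectedComponentsWithStats(m);k=l[r,r];m=(l==k).astype(np.uint8)
    c=max(cv2.findContours(m,0,1)[0],key=cv2.contourArea);q=cv2.minAreaRect(c);print(st[k],q)
    b=cv2.boxPoints(q)+[u-r,v-r];w=[px2w("top",*p,.12) for p in b];print("yaw mod 90",np.degrees(np.arctan2(*(w[1]-w[0])[1::-1]))%90)
E
python3 - <<'E'
from h import *
T=cv2.imread("pics/top_b.png")[:,:,::-1].copy();sqyaw(230.6,183,T);sqyaw(275.7,234.9,T)
E
```

```text
[  0   0  38  38 799] ((18.5, 18.5), (37.0, 37.0), 90.0)
yaw mod 90 89.64021037976886
[  8   8  24  24 327] ((19.924528121948242, 19.764150619506836), (17.968788146972656, 18.357301712036133), 60.945396423339844)
yaw mod 90 28.82365980790177
```

```bash
python3 - <<'E'
from h import *
T=cv2.imread("pics/top_b.png")[:,:,::-1].copy();S=vision.capture("scene")
a=cv2.resize(T[160:220,210:270],(480,480),interpolation=2)
q=w2px("scene",[.655,.0985,.161]).astype(int);print(q)
b=cv2.resize(S[q[1]-15:q[1]+45,q[0]-20:q[0]+20],(320,480),interpolation=2)
cv2.imwrite("pics/sqa.png",np.hstack([a,b])[:,:,::-1])
E
```

```text
[289 225]
```

View pics/sqa.png

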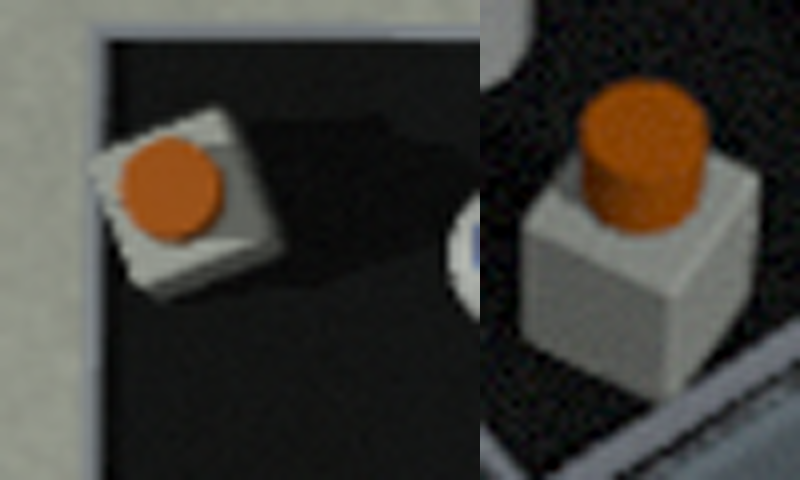

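The bottle stands upright against the left rim, cap at (231,183), with its edge turned about 24°. I'll go to hover over it.

```bash
python3 - <<'E'
from h import *
plan([(.50,-.20,.21,85),(.58,.06,.205,75),(.6548,.0985,.19,68.7)])
E
```

```text
(0.5, -0.2, 0.21, 85) xyz [-100.9  176.3  -17.3] rot [-0.0128  0.0081  0.2458] rows>=3.3
(0.58, 0.06, 0.205, 75) xyz [-57. 266.   5.] rot [0.     0.     0.1745] rows>=4.4
(0.6548, 0.0985, 0.19, 68.7) xyz [-62.3  56.5  15. ] rot [0.   0.   0.11] rows>=1.4
```

```bash

python3 -m handwheel '[{"xyz":[-25,44,-5],"delta_rot":[0,0,0.06],"hand":-0.38},{"xyz":[-50,88,-10],"delta_rot":[0,0,0.12],"hand":-0.38},{"xyz":[-76,132,-15],"delta_rot":[0,0,0.18],"hand":-0.38},{"xyz":[-101,176,-18],"delta_rot":[0,0,0.24],"hand":-0.38},{"xyz":[-101,176,-18],"delta_rot":[0,0,0.246],"hand":-0.38}]'|egrep 'pos|rot'
python3 -m handwheel '[{"xyz":[-12,55,1],"delta_rot":[0,0,0.03],"hand":-0.38},{"xyz":[-24,110,2],"delta_rot":[0,0,0.06],"hand":-0.38},{"xyz":[-36,165,3],"delta_rot":[0,0,0.1],"hand":-0.38},{"xyz":[-48,220,4],"delta_rot":[0,0,0.14],"hand":-0.38},{"xyz":[-57,266,5],"delta_rot":[0,0,0.175],"hand":-0.38}]'|egrep 'pos|rot'
python3 -m handwheel '[{"xyz":[-30,28,5],"delta_rot":[0,0,0.05],"hand":-0.38},{"xyz":[-62,56,10],"delta_rot":[0,0,0.11],"hand":-0.38},{"xyz":[-62,56,15],"delta_rot":[0,0,0.11],"hand":-0.38},{"xyz":[-62,56,15],"delta_rot":[0,0,0.11],"hand":-0.38},{"xyz":[-62,56,15],"delta_rot":[0,0,0.11],"hand":-0.38}]'|egrep 'pos|rot|open'
python3 - <<'E'
from h import *
plan([(.6548,.0985,.126,68.7)])
e=np.radians(4.1);ex=np.array([np.cos(e),np.sin(e)]);ey=np.array([-ex[1],ex[0]])
for i in (1,0,-1):
  for j in (1,-1): print(i,j,(np.array([.4983,.2835])+.05*i*ex+.025*j*ey).round(4))
s=np.array([.4983,.2835])+.05*ex+.025*ey
plan([(*s,.18,49.1),(*s,.048,49.1)],start=(.6548,.0985,.18,68.7))
E
```

```text
position: [0.4978, -0.1931, 0.2055]
tcp_rot: [[-0.997, 0.083, -0.0], [0.083, 0.997, 0.0], [0.0, 0.0, -1.0]]
position: [0.5784, 0.0642, 0.2001]
tcp_rot: [[-0.965, 0.261, 0.001], [0.261, 0.965, -0.001], [-0.001, -0.001, -1.0]]
position: [0.6511, 0.1005, 0.1852]
tcp_rot: [[-0.931, 0.365, -0.001], [0.365, 0.931, -0.0], [0.001, -0.001, -1.0]]
opening: 0.691
(0.6548, 0.0985, 0.126, 68.7) xyz [-4.3 -0.5 59.2] rot [-0.0008 -0.001  -0.002 ] rows>=0.9
1 1 [0.5464 0.312 ]
1 -1 [0.55   0.2621]
0 1 [0.4965 0.3084]
0 -1 [0.5001 0.2586]
-1 1 [0.4466 0.3049]
-1 -1 [0.4502 0.255 ]
(np.float64(0.5463846030382301), np.float64(0.3120108917899078), 0.18, 49.1) xyz [178.6 159.5   0. ] rot [0.     0.     0.3421] rows>=3.8
(np.float64(0.5463846030382301), np.float64(0.3120108917899078), 0.048, 49.1) xyz [  0.   0. 132.] rot [0. 0. 0.] rows>=2.1
```

```bash

python3 -m handwheel '[{"xyz":[-4,0,15],"delta_rot":[0,0,0],"hand":-0.38},{"xyz":[-4,-0.5,30],"delta_rot":[0,0,0],"hand":-0.38},{"xyz":[-4,-0.5,45],"delta_rot":[0,0,0],"hand":-0.38},{"xyz":[-4,-0.5,54],"delta_rot":[0,0,0],"hand":-0.38},{"xyz":[-4,-0.5,59],"delta_rot":[0,0,0],"hand":-0.38}]'|egrep 'pos|force'
python3 -m handwheel '[{"xyz":[0,0,0],"delta_rot":[0,0,0],"hand":1},{"xyz":[0,0,0],"delta_rot":[0,0,0],"hand":1},{"xyz":[0,0,0],"delta_rot":[0,0,0],"hand":1},{"xyz":[0,0,0],"delta_rot":[0,0,0],"hand":1},{"xyz":[0,0,0],"delta_rot":[0,0,0],"hand":1}]'|egrep 'pos|force|open'
python3 -m handwheel '[{"xyz":[0,0,-5],"delta_rot":[0,0,0],"hand":1},{"xyz":[0,0,-15],"delta_rot":[0,0,0],"hand":1},{"xyz":[0,0,-30],"delta_rot":[0,0,0],"hand":1},{"xyz":[0,0,-45],"delta_rot":[0,0,0],"hand":1},{"xyz":[0,0,-55],"delta_rot":[0,0,0],"hand":1}]'|egrep 'pos|force|open'
```

```text
position: [0.6552, 0.0999, 0.1251]
force: [-0.2, 1.1, 0.1]
grasp_force: 0.0
position: [0.6558, 0.0998, 0.1266]
force: [0.6, -0.0, 1.5]
opening: 0.335
grasp_force: 30.0
position: [0.6563, 0.0999, 0.1831]
force: [0.7, -0.7, -0.8]
opening: 0.335
grasp_force: 30.0
```

```bash

python3 -m handwheel '[{"xyz":[40,35,0],"delta_rot":[0,0,0.07],"hand":1},{"xyz":[85,74,0],"delta_rot":[0,0,0.15],"hand":1},{"xyz":[130,114,0],"delta_rot":[0,0,0.23],"hand":1},{"xyz":[165,144,0],"delta_rot":[0,0,0.3],"hand":1},{"xyz":[180,157,0],"delta_rot":[0,0,0.342],"hand":1}]'|egrep 'pos|open'
python3 -m handwheel '[{"xyz":[0,0,20],"delta_rot":[0,0,0],"hand":1},{"xyz":[0,0,40],"delta_rot":[0,0,0],"hand":1},{"xyz":[0,0,55],"delta_rot":[0,0,0],"hand":1},{"xyz":[0,0,65],"delta_rot":[0,0,0],"hand":1},{"xyz":[0,0,70],"delta_rot":[0,0,0],"hand":1}]'|egrep 'pos|rot|open'
python3 - <<'E'
from h import *
plan([(.5464,.3120,.048,49.1)]);S=vision.capture("scene");crop("scene",350,225,460,335,5,"cr1.png",S)
E
```

```text
position: [0.5432, 0.3141, 0.1818]
opening: 0.333
position: [0.5452, 0.3114, 0.1108]
tcp_rot: [[-0.755, 0.656, -0.0], [0.656, 0.755, -0.0], [0.0, -0.0, -1.0]]
opening: 0.341
(0.5464, 0.312, 0.048, 49.1) xyz [-0.5  1.2 62.8] rot [-0.0003 -0.0002 -0.0012] rows>=1.0
```

View pics/cr1.png

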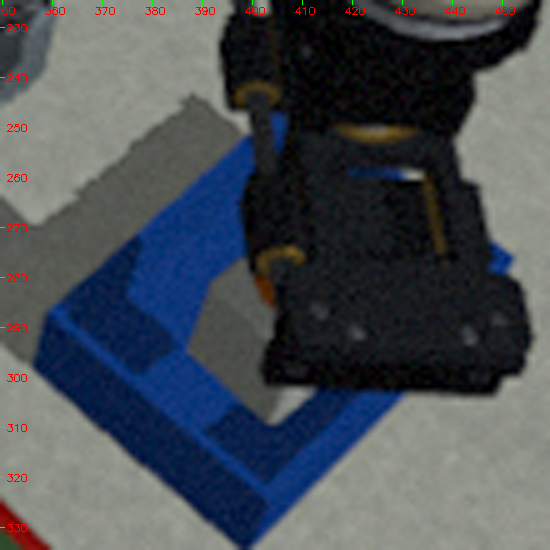

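The square bottle hangs over the crate's near corner, aligned with the walls. Rim corners are at (359.5,286.5) and (403,322.5).

```bash

python3 -m handwheel '[{"xyz":[0,1,20],"delta_rot":[0,0,0],"hand":1},{"xyz":[0,1,40],"delta_rot":[0,0,0],"hand":1},{"xyz":[0,1,52],"delta_rot":[0,0,0],"hand":1},{"xyz":[0,1,58],"delta_rot":[0,0,0],"hand":1},{"xyz":[0,1,61],"delta_rot":[0,0,0],"hand":1}]'|egrep 'pos|^force'
python3 - <<'E'
from h import *
print(px2w("scene",359.5,286.5,.044),px2w("scene",403.1,322.5,.044))
e=np.radians(4.1);ex=np.array([np.cos(e),np.sin(e)]);ey=np.array([-ex[1],ex[0]]);c=np.array([.4983,.2835])
print(c+.081*ex-.056*ey,c+.081*ex+.056*ey)
E
```

```text
position: [0.5461, 0.3124, 0.0504]
force: [-0.8, 0.2, -1.6]
[0.58002139 0.2343887  0.044     ] [0.57029324 0.34213538 0.044     ]
[0.58309656 0.23343461] [0.57508885 0.34514798]
```

```bash

python3 -m handwheel '[{"xyz":[0,0,1],"delta_rot":[0,0,0],"hand":1},{"xyz":[0,0,2],"delta_rot":[0,0,0],"hand":1},{"xyz":[0,0,3],"delta_rot":[0,0,0],"hand":1},{"xyz":[0,0,3],"delta_rot":[0,0,0],"hand":1},{"xyz":[0,0,3],"delta_rot":[0,0,0],"hand":1}]'|egrep 'pos|force'
python3 -m handwheel '[{"xyz":[0,0,0],"delta_rot":[0,0,0],"hand":0.1},{"xyz":[0,0,0],"delta_rot":[0,0,0],"hand":0},{"xyz":[0,0,-10],"delta_rot":[0,0,0],"hand":0},{"xyz":[0,0,-50],"delta_rot":[0,0,0],"hand":0},{"xyz":[0,0,-110],"delta_rot":[0,0,0],"hand":-0.2}]'|egrep 'pos|force'
python3 - <<'E'
from h import *
s=bot.read_state();print(s["joint_positions"].round(0))
plan([(.5403,.0827,.165,49.1),(.5403,.0827,.121,49.1)])
plan([(.5485,.2615,.18,49.1)],start=(.5403,.0827,.18,49.1))
E
```

```text
position: [0.546, 0.3124, 0.0476]
force: [0.3, -0.3, 0.9]
grasp_force: 30.0
position: [0.5445, 0.3118, 0.157]
force: [0.3, 0.5, -0.2]
grasp_force: 0.0
[ 20.  34.  84.   0.  62. -29.]
(0.5403, 0.0827, 0.165, 49.1) xyz [-147.  -175.8   -7.7] rot [-0.0038 -0.0022 -0.0011] rows>=3.7
(0.5403, 0.0827, 0.121, 49.1) xyz [ 0.  0. 44.] rot [0. 0. 0.] rows>=0.7
(0.5485, 0.2615, 0.18, 49.1) xyz [110.9 140.5   0. ] rot [0. 0. 0.] rows>=2.9
```

```bash

python3 -m handwheel '[{"xyz":[-40,-47,-8],"delta_rot":[0,0,0],"hand":-0.38},{"xyz":[-80,-95,-8],"delta_rot":[0,0,0],"hand":-0.38},{"xyz":[-120,-142,-8],"delta_rot":[0,0,0],"hand":-0.38},{"xyz":[-147,-175,-8],"delta_rot":[0,0,0],"hand":-0.38},{"xyz":[-147,-175,-8],"delta_rot":[0,0,0],"hand":-0.38}]'|egrep 'pos|open'
python3 -m handwheel '[{"xyz":[0,0,10],"delta_rot":[0,0,0],"hand":-0.38},{"xyz":[0,0,15],"delta_rot":[0,0,0],"hand":-0.38},{"xyz":[0,0,15],"delta_rot":[0,0,0],"hand":-0.38},{"xyz":[0,0,15],"delta_rot":[0,0,0],"hand":-0.38},{"xyz":[0,0,15],"delta_rot":[0,0,0],"hand":-0.38}]'|egrep 'pos|open'
python3 - <<'E'
from h import *
plan([(.5403,.0827,.121,49.1)])
E
```

```text
position: [0.5425, 0.081, 0.166]
opening: 0.689
position: [0.5422, 0.0842, 0.1503]
opening: 0.691
(0.5403, 0.0827, 0.121, 49.1) xyz [ 0.5 -2.4 29.3] rot [ 0.0002  0.0003 -0.0002] rows>=0.5
```

```bash

python3 -m handwheel '[{"xyz":[0.5,-2,12],"delta_rot":[0,0,0],"hand":-0.38},{"xyz":[0.5,-2.4,24],"delta_rot":[0,0,0],"hand":-0.38},{"xyz":[0.5,-2.4,29],"delta_rot":[0,0,0],"hand":-0.38},{"xyz":[0.5,-2.4,29],"delta_rot":[0,0,0],"hand":0.5},{"xyz":[0.5,-2.4,29],"delta_rot":[0,0,0],"hand":1}]'|egrep 'pos|^force'
python3 -m handwheel '[{"xyz":[0,0,0],"delta_rot":[0,0,0],"hand":1},{"xyz":[0,0,0],"delta_rot":[0,0,0],"hand":1},{"xyz":[0,0,-8],"delta_rot":[0,0,0],"hand":1},{"xyz":[0,0,-30],"delta_rot":[0,0,0],"hand":1},{"xyz":[0,0,-60],"delta_rot":[0,0,0],"hand":1}]'|egrep 'pos|force|open'
python3 -m handwheel '[{"xyz":[30,38,0],"delta_rot":[0,0,0],"hand":1},{"xyz":[65,82,0],"delta_rot":[0,0,0],"hand":1},{"xyz":[95,120,0],"delta_rot":[0,0,0],"hand":1},{"xyz":[111,140,0],"delta_rot":[0,0,0],"hand":1},{"xyz":[111,140,0],"delta_rot":[0,0,0],"hand":1}]'|egrep 'pos|open'
python3 -m handwheel '[{"xyz":[0,0,30],"delta_rot":[0,0,0],"hand":1},{"xyz":[0,0,60],"delta_rot":[0,0,0],"hand":1},{"xyz":[0,0,80],"delta_rot":[0,0,0],"hand":1},{"xyz":[0,0,80],"delta_rot":[0,0,0],"hand":1},{"xyz":[0,0,80],"delta_rot":[0,0,0],"hand":1}]'|egrep 'pos|^force'
python3 - <<'E'
from h import *
plan([(.5485,.2615,.043,49.1)])
E
```

```text
position: [0.5404, 0.0823, 0.1213]
force: [0.5, 0.7, -0.2]
position: [0.5392, 0.0823, 0.1814]
force: [0.4, -0.1, -2.1]
opening: 0.401
grasp_force: 30.0
position: [0.5476, 0.2627, 0.1814]
opening: 0.41
position: [0.5488, 0.2603, 0.1021]
force: [-1.0, 1.4, -1.5]
(0.5485, 0.2615, 0.043, 49.1) xyz [ 1.1  0.7 59.1] rot [ 0.0009  0.0009 -0.0017] rows>=0.9
```

```bash

python3 -m handwheel '[{"xyz":[1,0.5,25],"delta_rot":[0,0,0],"hand":1},{"xyz":[1,0.5,45],"delta_rot":[0,0,0],"hand":1},{"xyz":[1,0.5,53],"delta_rot":[0,0,0],"hand":1},{"xyz":[1,0.5,58],"delta_rot":[0,0,0],"hand":1},{"xyz":[1,0.5,61],"delta_rot":[0,0,0],"hand":1}]'|egrep 'pos|^force'
python3 -m handwheel '[{"xyz":[0,0,0],"delta_rot":[0,0,0],"hand":0},{"xyz":[0,0,0],"delta_rot":[0,0,0],"hand":-0.15},{"xyz":[0,0,-10],"delta_rot":[0,0,0],"hand":-0.15},{"xyz":[0,0,-50],"delta_rot":[0,0,0],"hand":-0.15},{"xyz":[0,0,-110],"delta_rot":[0,0,0],"hand":-0.15}]'|egrep 'pos|^force'
python3 - <<'E'
from h import *
plan([(.5337,-.0067,.17,74.3)]);look()
E
```

```text
position: [0.5487, 0.2621, 0.0423]
force: [-3.9, 0.7, 20.2]
position: [0.5463, 0.2614, 0.1501]
force: [0.8, 0.6, 0.4]
(0.5337, -0.0067, 0.17, 74.3) xyz [-166.2 -210.8  -19.5] rot [-0.003  -0.0031 -0.4409] rows>=4.3
r [275.  190.4] 105 [ 0.6358 -0.0054]
j [271.5 193.1] 85 [0.6314 0.0032]
j [307.1 189. ] 168 [ 0.6404 -0.0803]
crate blob [171.64827728 266.27931213] ((25.744098663330078, 36.95524215698242), 85.2363510131836)
```

```bash

python3 -m handwheel '[{"xyz":[-36,-45,-15],"delta_rot":[0,0,-0.09],"hand":-0.38},{"xyz":[-72,-91,-19],"delta_rot":[0,0,-0.18],"hand":-0.38},{"xyz":[-108,-137,-19],"delta_rot":[0,0,-0.28],"hand":-0.38},{"xyz":[-144,-182,-19],"delta_rot":[0,0,-0.38],"hand":-0.38},{"xyz":[-166,-210,-19],"delta_rot":[0,0,-0.441],"hand":-0.38}]'|egrep 'pos|open'
python3 -m handwheel '[{"xyz":[0,0,10],"delta_rot":[0,0,0],"hand":-0.38},{"xyz":[0,0,15],"delta_rot":[0,0,0],"hand":-0.38},{"xyz":[0,0,15],"delta_rot":[0,0,0],"hand":-0.38},{"xyz":[0,0,15],"delta_rot":[0,0,0],"hand":-0.38},{"xyz":[0,0,15],"delta_rot":[0,0,0],"hand":-0.38}]'|egrep 'pos|open'
python3 - <<'E'
from h import *
plan([(.5337,-.0067,.126,74.3)])
plan([(.495,.308,.18,49.1)],start=(.5337,-.0067,.18,74.3))
E
```

```text
position: [0.5355, -0.0082, 0.17]
opening: 0.688
position: [0.5355, -0.0048, 0.1544]
opening: 0.694
(0.5337, -0.0067, 0.126, 74.3) xyz [ 1.3 -2.3 28.4] rot [0.     0.0004 0.0015] rows>=0.5
(0.495, 0.308, 0.18, 49.1) xyz [122.4 292.5   0. ] rot [0.     0.     0.4398] rows>=5.1
```

```bash

python3 -m handwheel '[{"xyz":[1.3,-2,12],"delta_rot":[0,0,0],"hand":-0.38},{"xyz":[1.3,-2.3,22],"delta_rot":[0,0,0],"hand":-0.38},{"xyz":[1.3,-2.3,28],"delta_rot":[0,0,0],"hand":-0.38},{"xyz":[1.3,-2.3,28],"delta_rot":[0,0,0],"hand":0.5},{"xyz":[1.3,-2.3,28],"delta_rot":[0,0,0],"hand":1}]'|egrep 'pos|^force'
python3 -m handwheel '[{"xyz":[0,0,0],"delta_rot":[0,0,0],"hand":1},{"xyz":[0,0,0],"delta_rot":[0,0,0],"hand":1},{"xyz":[0,0,-8],"delta_rot":[0,0,0],"hand":1},{"xyz":[0,0,-30],"delta_rot":[0,0,0],"hand":1},{"xyz":[0,0,-60],"delta_rot":[0,0,0],"hand":1}]'|egrep 'pos|force|open'
python3 -m handwheel '[{"xyz":[20,45,0],"delta_rot":[0,0,0.08],"hand":1},{"xyz":[42,100,0],"delta_rot":[0,0,0.17],"hand":1},{"xyz":[64,155,0],"delta_rot":[0,0,0.26],"hand":1},{"xyz":[86,208,0],"delta_rot":[0,0,0.35],"hand":1},{"xyz":[106,255,0],"delta_rot":[0,0,0.44],"hand":1}]'|egrep 'pos|open'
python3 - <<'E'
from h import *
plan([(.495,.308,.10,49.1)])
E
```

```text
position: [0.5337, -0.0075, 0.1262]
force: [-0.4, -0.4, -0.2]
position: [0.5327, -0.0073, 0.1866]
force: [0.2, -0.3, 0.3]
opening: 0.33
grasp_force: 29.9
position: [0.4999, 0.2688, 0.1868]
opening: 0.342
(0.495, 0.308, 0.1, 49.1) xyz [29.5 26.3 86.8] rot [ 0.0005  0.0005 -0.0023] rows>=1.5
```

```bash

python3 -m handwheel '[{"xyz":[20,18,0],"delta_rot":[0,0,0],"hand":1},{"xyz":[26,23,0],"delta_rot":[0,0,0],"hand":1},{"xyz":[26,23,30],"delta_rot":[0,0,0],"hand":1},{"xyz":[26,23,60],"delta_rot":[0,0,0],"hand":1},{"xyz":[26,23,70],"delta_rot":[0,0,0],"hand":1}]'|egrep 'pos|open'
python3 - <<'E'
from h import *
plan([(.495,.308,.048,49.1)])
E
```

```text
position: [0.4948, 0.2996, 0.1147]
opening: 0.336
(0.495, 0.308, 0.048, 49.1) xyz [ 5.2  6.8 66.7] rot [-0.0037 -0.0015 -0.001 ] rows>=1.1
```

```bash

python3 -m handwheel '[{"xyz":[5,6.5,0],"delta_rot":[0,0,0],"hand":1},{"xyz":[5,6.5,20],"delta_rot":[0,0,0],"hand":1},{"xyz":[5,6.5,40],"delta_rot":[0,0,0],"hand":1},{"xyz":[5,6.5,55],"delta_rot":[0,0,0],"hand":1},{"xyz":[5,6.5,62],"delta_rot":[0,0,0],"hand":1}]'|egrep 'pos|^force'
python3 -m handwheel '[{"xyz":[0,0,1],"delta_rot":[0,0,0],"hand":1},{"xyz":[0,0,2],"delta_rot":[0,0,0],"hand":1},{"xyz":[0,0,4],"delta_rot":[0,0,0],"hand":1},{"xyz":[0,0,4],"delta_rot":[0,0,0],"hand":1},{"xyz":[0,0,4],"delta_rot":[0,0,0],"hand":1}]'|egrep 'pos|^force'
python3 -m handwheel '[{"xyz":[0,0,0],"delta_rot":[0,0,0],"hand":0.1},{"xyz":[0,0,0],"delta_rot":[0,0,0],"hand":0},{"xyz":[0,0,-10],"delta_rot":[0,0,0],"hand":0},{"xyz":[0,0,-50],"delta_rot":[0,0,0],"hand":0},{"xyz":[0,0,-130],"delta_rot":[0,0,0],"hand":-0.2}]'|egrep 'pos|force'
python3 - <<'E'
from h import *
plan([(.6361,-.0052,.185,49.1)]);look()
plan([(.4985,.258,.20,49.1)],start=(.6361,-.0052,.20,49.1))
E
```

```text
position: [0.4966, 0.3095, 0.0541]
force: [-0.2, 0.5, -1.4]
position: [0.4963, 0.3094, 0.0504]
force: [-0.2, -0.6, -0.9]
position: [0.4949, 0.3087, 0.1627]
force: [-0.1, 1.4, 0.7]
grasp_force: 0.0
(0.6361, -0.0052, 0.185, 49.1) xyz [-312.2 -144.9  -22.4] rot [-0.004  -0.0021 -0.0001] rows>=5.5
r [274.9 190.3] 103 [ 0.636  -0.0051]
j [271.  192.8] 79 [0.632  0.0042]
j [307.1 189.2] 172 [ 0.6401 -0.0804]
crate blob [165.92921448 248.43804932] ((61.79615020751953, 45.69855499267578), 86.18592071533203)
(0.4985, 0.258, 0.2, 49.1) xyz [276.3 108.8   0. ] rot [0. 0. 0.] rows>=4.8
```

```bash

python3 -m handwheel '[{"xyz":[-52,-24,-22],"delta_rot":[0,0,0],"hand":-0.38},{"xyz":[-108,-50,-22],"delta_rot":[0,0,0],"hand":-0.38},{"xyz":[-164,-76,-22],"delta_rot":[0,0,0],"hand":-0.38},{"xyz":[-220,-102,-22],"delta_rot":[0,0,0],"hand":-0.38},{"xyz":[-270,-126,-22],"delta_rot":[0,0,0],"hand":-0.38}]'|egrep 'pos|open'
python3 -m handwheel '[{"xyz":[-42,-19,0],"delta_rot":[0,0,0],"hand":-0.38},{"xyz":[-42,-19,0],"delta_rot":[0,0,0],"hand":-0.38},{"xyz":[-42,-19,0],"delta_rot":[0,0,0],"hand":-0.38},{"xyz":[-42,-19,10],"delta_rot":[0,0,0],"hand":-0.38},{"xyz":[-42,-19,10],"delta_rot":[0,0,0],"hand":-0.38}]'|egrep 'pos|open'
python3 - <<'E'
from h import *
plan([(.6361,-.0052,.139,49.1)])
E
```

```text
position: [0.6189, 0.0352, 0.1856]
opening: 0.69
position: [0.6357, -0.0029, 0.1736]
opening: 0.689
(0.6361, -0.0052, 0.139, 49.1) xyz [-1.9 -1.4 34.5] rot [-0.0014 -0.0026  0.0019] rows>=0.6
```

```bash

python3 -m handwheel '[{"xyz":[-1.9,-1.4,15],"delta_rot":[0,0,0],"hand":-0.38},{"xyz":[-1.9,-1.4,28],"delta_rot":[0,0,0],"hand":-0.38},{"xyz":[-1.9,-1.4,34],"delta_rot":[0,0,0],"hand":-0.38},{"xyz":[-1.9,-1.4,34],"delta_rot":[0,0,0],"hand":0.5},{"xyz":[-1.9,-1.4,34],"delta_rot":[0,0,0],"hand":1}]'|egrep 'pos|^force'
python3 -m handwheel '[{"xyz":[0,0,0],"delta_rot":[0,0,0],"hand":1},{"xyz":[0,0,0],"delta_rot":[0,0,0],"hand":1},{"xyz":[0,0,-8],"delta_rot":[0,0,0],"hand":1},{"xyz":[0,0,-30],"delta_rot":[0,0,0],"hand":1},{"xyz":[0,0,-60],"delta_rot":[0,0,0],"hand":1}]'|egrep 'pos|force|open'
python3 -m handwheel '[{"xyz":[45,18,0],"delta_rot":[0,0,0],"hand":1},{"xyz":[100,39,0],"delta_rot":[0,0,0],"hand":1},{"xyz":[155,61,0],"delta_rot":[0,0,0],"hand":1},{"xyz":[210,83,0],"delta_rot":[0,0,0],"hand":1},{"xyz":[255,100,0],"delta_rot":[0,0,0],"hand":1}]'|egrep 'pos|open'
python3 -m handwheel '[{"xyz":[21,9,0],"delta_rot":[0,0,0],"hand":1},{"xyz":[21,9,0],"delta_rot":[0,0,0],"hand":1},{"xyz":[21,9,30],"delta_rot":[0,0,0],"hand":1},{"xyz":[21,9,40],"delta_rot":[0,0,0],"hand":1},{"xyz":[21,9,40],"delta_rot":[0,0,0],"hand":1}]'|egrep 'pos|open'
python3 - <<'E'
from h import *
plan([(.4985,.258,.061,49.1)])
E
```

```text
position: [0.638, -0.0069, 0.1409]
force: [-0.1, -0.1, 0.1]
position: [0.637, -0.0067, 0.2008]
force: [0.2, -0.6, -0.3]
opening: 0.313
grasp_force: 30.0
position: [0.5091, 0.2376, 0.2014]
opening: 0.313
position: [0.5005, 0.2553, 0.1601]
opening: 0.313
(0.4985, 0.258, 0.061, 49.1) xyz [ 3.2  0.9 99.1] rot [-0.0016 -0.0008 -0.0012] rows>=1.6
```

```bash

python3 -m handwheel '[{"xyz":[3,1,0],"delta_rot":[0,0,0],"hand":1},{"xyz":[3,1,30],"delta_rot":[0,0,0],"hand":1},{"xyz":[3,1,60],"delta_rot":[0,0,0],"hand":1},{"xyz":[3,1,80],"delta_rot":[0,0,0],"hand":1},{"xyz":[3,1,92],"delta_rot":[0,0,0],"hand":1}]'|egrep 'pos|^force'
python3 -m handwheel '[{"xyz":[0,0,2],"delta_rot":[0,0,0],"hand":1},{"xyz":[0,0,4],"delta_rot":[0,0,0],"hand":1},{"xyz":[0,0,6],"delta_rot":[0,0,0],"hand":1},{"xyz":[0,0,6],"delta_rot":[0,0,0],"hand":1},{"xyz":[0,0,6],"delta_rot":[0,0,0],"hand":1}]'|egrep 'pos|^force'
python3 -m handwheel '[{"xyz":[0,0,0],"delta_rot":[0,0,0],"hand":0.1},{"xyz":[0,0,0],"delta_rot":[0,0,0],"hand":0},{"xyz":[0,0,-10],"delta_rot":[0,0,0],"hand":0},{"xyz":[0,0,-50],"delta_rot":[0,0,0],"hand":0},{"xyz":[0,0,-125],"delta_rot":[0,0,0],"hand":-0.2}]'|egrep 'pos|force'
python3 - <<'E'
from h import *
T=vision.capture("top");look(im=T)
plan([(.6402,-.0805,.175,49.1)])
plan([(.445,.3045,.19,49.1)],start=(.6402,-.0805,.19,49.1))
E
```

```text
position: [0.4992, 0.2591, 0.0685]
force: [1.0, -0.3, -0.0]
position: [0.499, 0.259, 0.063]
force: [-0.1, -0.6, -2.0]
position: [0.4974, 0.2585, 0.1753]
force: [0.9, 0.1, -0.1]
grasp_force: 0.0
j [307.1 189.2] 172 [ 0.6401 -0.0804]
j [238.2 258.6] 239 [0.4786 0.0812]
crate blob [165.39847565 242.07867813] ((49.08921813964844, 45.811851501464844), 85.91438293457031)
(0.6402, -0.0805, 0.175, 49.1) xyz [-326.7 -168.4   10.4] rot [0.0115 0.0074 0.0005] rows>=5.9
(0.445, 0.3045, 0.19, 49.1) xyz [399.6 163.2   0. ] rot [0. 0. 0.] rows>=6.9
```

```bash

python3 -m handwheel '[{"xyz":[-52,-27,0],"delta_rot":[0,0,0],"hand":-0.38},{"xyz":[-106,-55,0],"delta_rot":[0,0,0],"hand":-0.38},{"xyz":[-160,-83,0],"delta_rot":[0,0,0],"hand":-0.38},{"xyz":[-214,-111,0],"delta_rot":[0,0,0],"hand":-0.38},{"xyz":[-268,-138,0],"delta_rot":[0,0,0],"hand":-0.38}]'|egrep 'pos|open'
python3 -m handwheel '[{"xyz":[-40,-20,0],"delta_rot":[0,0,0],"hand":-0.38},{"xyz":[-57,-29,0],"delta_rot":[0,0,0],"hand":-0.38},{"xyz":[-57,-29,0],"delta_rot":[0,0,0],"hand":-0.38},{"xyz":[-57,-29,10],"delta_rot":[0,0,0],"hand":-0.38},{"xyz":[-57,-29,10],"delta_rot":[0,0,0],"hand":-0.38}]'|egrep 'pos|open'
python3 - <<'E'
from h import *
plan([(.6402,-.0805,.121,49.1)])
E
```

```text
position: [0.6117, -0.0227, 0.176]
opening: 0.686
position: [0.6335, -0.0777, 0.164]
opening: 0.688
(0.6402, -0.0805, 0.121, 49.1) xyz [-7.1  2.3 42.9] rot [-0.0012 -0.0035  0.0022] rows>=0.7
```

```bash

python3 -m handwheel '[{"xyz":[-6,2,10],"delta_rot":[0,0,0],"hand":-0.38},{"xyz":[-6,2,20],"delta_rot":[0,0,0],"hand":-0.38},{"xyz":[-6,2,25],"delta_rot":[0,0,0],"hand":-0.38},{"xyz":[-6,2,25],"delta_rot":[0,0,0],"hand":-0.38},{"xyz":[-6,2,25],"delta_rot":[0,0,0],"hand":-0.38}]'|egrep 'pos|^force'
python3 - <<'E'
from h import *
plan([(.6402,-.0805,.121,49.1)])
E
```

```text
position: [0.6411, -0.0825, 0.1403]
force: [0.4, 0.6, -0.5]
(0.6402, -0.0805, 0.121, 49.1) xyz [ 2.   0.9 19.3] rot [ 0.0001  0.0003 -0.0001] rows>=0.3
```

```bash

python3 -m handwheel '[{"xyz":[2,1,10],"delta_rot":[0,0,0],"hand":-0.38},{"xyz":[2,1,19],"delta_rot":[0,0,0],"hand":-0.38},{"xyz":[2,1,19],"delta_rot":[0,0,0],"hand":-0.38},{"xyz":[2,1,19],"delta_rot":[0,0,0],"hand":0.5},{"xyz":[2,1,19],"delta_rot":[0,0,0],"hand":1}]'|egrep 'pos|^force'
python3 -m handwheel '[{"xyz":[0,0,0],"delta_rot":[0,0,0],"hand":1},{"xyz":[0,0,0],"delta_rot":[0,0,0],"hand":1},{"xyz":[0,0,-8],"delta_rot":[0,0,0],"hand":1},{"xyz":[0,0,-30],"delta_rot":[0,0,0],"hand":1},{"xyz":[0,0,-65],"delta_rot":[0,0,0],"hand":1}]'|egrep 'pos|force|open'
python3 -m handwheel '[{"xyz":[50,20,0],"delta_rot":[0,0,0],"hand":1},{"xyz":[106,43,0],"delta_rot":[0,0,0],"hand":1},{"xyz":[162,66,0],"delta_rot":[0,0,0],"hand":1},{"xyz":[218,89,0],"delta_rot":[0,0,0],"hand":1},{"xyz":[274,112,0],"delta_rot":[0,0,0],"hand":1}]'|egrep 'pos|open'
python3 -m handwheel '[{"xyz":[54,22,0],"delta_rot":[0,0,0],"hand":1},{"xyz":[100,41,0],"delta_rot":[0,0,0],"hand":1},{"xyz":[125,51,0],"delta_rot":[0,0,0],"hand":1},{"xyz":[125,51,0],"delta_rot":[0,0,0],"hand":1},{"xyz":[125,51,20],"delta_rot":[0,0,0],"hand":1}]'|egrep 'pos|open'
python3 - <<'E'
from h import *
plan([(.445,.3045,.043,49.1)])
E
```

```text
position: [0.6404, -0.0805, 0.1215]
force: [0.8, -0.5, 0.3]
position: [0.6389, -0.0801, 0.1858]
force: [0.6, -0.3, -1.0]
opening: 0.402
grasp_force: 30.0
position: [0.5055, 0.1852, 0.1868]
opening: 0.406
position: [0.447, 0.3044, 0.1677]
opening: 0.402
(0.445, 0.3045, 0.043, 49.1) xyz [  2.   -1.8 124.7] rot [0.0041 0.0028 0.0009] rows>=2.0
```

```bash

python3 -m handwheel '[{"xyz":[0,0,30],"delta_rot":[0,0,0],"hand":1},{"xyz":[0,0,60],"delta_rot":[0,0,0],"hand":1},{"xyz":[0,0,65],"delta_rot":[0,0,0],"hand":1},{"xyz":[0,0,65],"delta_rot":[0,0,0],"hand":1},{"xyz":[0,0,65],"delta_rot":[0,0,0],"hand":1}]'|egrep 'pos|^force'
python3 - <<'E'
from h import *
plan([(.445,.3045,.043,49.1)])
E
```

```text
position: [0.4465, 0.3042, 0.1025]
force: [-0.1, 0.5, -1.8]
(0.445, 0.3045, 0.043, 49.1) xyz [ 1.4 -0.9 59.5] rot [ 0.0024  0.0013 -0.0003] rows>=1.0
```

```bash

python3 -m handwheel '[{"xyz":[1,-1,20],"delta_rot":[0,0,0],"hand":1},{"xyz":[1,-1,40],"delta_rot":[0,0,0],"hand":1},{"xyz":[1,-1,50],"delta_rot":[0,0,0],"hand":1},{"xyz":[1,-1,56],"delta_rot":[0,0,0],"hand":1},{"xyz":[1,-1,58],"delta_rot":[0,0,0],"hand":1}]'|egrep 'pos|^force'
python3 -m handwheel '[{"xyz":[0,0,1],"delta_rot":[0,0,0],"hand":1},{"xyz":[0,0,2],"delta_rot":[0,0,0],"hand":0.3},{"xyz":[0,0,2],"delta_rot":[0,0,0],"hand":0},{"xyz":[0,0,2],"delta_rot":[0,0,0],"hand":-0.15},{"xyz":[0,0,-10],"delta_rot":[0,0,0],"hand":-0.15}]'|egrep 'pos|^force'
python3 -m handwheel '[{"xyz":[0,0,-40],"delta_rot":[0,0,0],"hand":-0.15},{"xyz":[0,0,-80],"delta_rot":[0,0,0],"hand":-0.15},{"xyz":[0,0,-120],"delta_rot":[0,0,0],"hand":-0.2},{"xyz":[0,0,-130],"delta_rot":[0,0,0],"hand":-0.38},{"xyz":[0,0,-130],"delta_rot":[0,0,0],"hand":-0.38}]'|egrep 'pos|^force'
python3 - <<'E'
from h import *
T=vision.capture("top");look(im=T);look(z0=.006,box=(135,205,195,290),im=T)
plan([(.5315,-.0783,.19,49.1)])
plan([(.448,.255,.20,49.1)],start=(.5315,-.0783,.20,49.1))
E
```

```text
position: [0.4442, 0.3041, 0.0434]
force: [0.5, -0.5, -1.1]
position: [0.4432, 0.3036, 0.0529]
force: [-0.1, -0.8, -0.6]
position: [0.4439, 0.304, 0.1838]
force: [-0.8, -0.1, -0.8]
j [225.7 258. ] 141 [0.48   0.1104]
crate blob [165.98673248 248.80088425] ((62.6609001159668, 45.63203430175781), 86.18592071533203)
r [160.6 223.3] 137 [0.5626 0.2799]
r [168.  249.8] 90 [0.4971 0.261 ]
r [177.1 268.7] 147 [0.4505 0.2379]
s [149.8 230.3] 87 [0.5455 0.311 ]
s [150.3 249.9] 90 [0.4963 0.309 ]
j [170.  229.1] 141 [0.5481 0.2616]
j [153.1 270.6] 145 [0.4441 0.3032]
j [177.7 284.2] 369 [0.4102 0.2408]
crate blob [165.98673248 248.80088425] ((62.6609001159668, 45.63203430175781), 86.18592071533203)
(0.5315, -0.0783, 0.19, 49.1) xyz [-316.8 -230.9   -7.2] rot [-0.0011 -0.0005  0.    ] rows>=6.3
(0.448, 0.255, 0.2, 49.1) xyz [281.3 197.3   0. ] rot [0. 0. 0.] rows>=5.5
```

```bash

python3 -m handwheel '[{"xyz":[-45,-33,-7],"delta_rot":[0,0,0],"hand":-0.38},{"xyz":[-93,-68,-7],"delta_rot":[0,0,0],"hand":-0.38},{"xyz":[-141,-103,-7],"delta_rot":[0,0,0],"hand":-0.38},{"xyz":[-189,-138,-7],"delta_rot":[0,0,0],"hand":-0.38},{"xyz":[-237,-173,-7],"delta_rot":[0,0,0],"hand":-0.38}]'|egrep 'pos|open'
python3 -m handwheel '[{"xyz":[-45,-33,0],"delta_rot":[0,0,0],"hand":-0.38},{"xyz":[-80,-58,0],"delta_rot":[0,0,0],"hand":-0.38},{"xyz":[-80,-58,0],"delta_rot":[0,0,0],"hand":-0.38},{"xyz":[-80,-58,10],"delta_rot":[0,0,0],"hand":-0.38},{"xyz":[-80,-58,10],"delta_rot":[0,0,0],"hand":-0.38}]'|egrep 'pos|open'
python3 - <<'E'
from h import *
plan([(.5315,-.0783,.139,49.1)])
S=vision.capture("scene");q=w2px("scene",[.5315,-.0783,.175]);print(q)
hsv=cv2.cvtColor(S,cv2.COLOR_RGB2HSV).astype(int);m=((abs(hsv[...,0]-110)<15)&(hsv[...,1]>130)&(hsv[...,2]>60)).astype(np.uint8)
n,_,st,ce=cv2.connectedComponentsWithStats(m[120:200,240:320]);print([(st[i],ce[i]+[240,120]) for i in range(1,n) if st[i,4]>20])
R=cv2.imread("pics/scene0.png");R=cv2.resize(R,(560,420),interpolation=cv2.INTER_AREA)[:,:,::-1]
hsv=cv2.cvtColor(R.copy(),cv2.COLOR_RGB2HSV).astype(int);m=((abs(hsv[...,0]-110)<15)&(hsv[...,1]>130)&(hsv[...,2]>60)).astype(np.uint8)
n,_,st,ce=cv2.connectedComponentsWithStats(m[120:200,240:320]);print([(st[i],ce[i]+[240,120]) for i in range(1,n) if st[i,4]>20])
E
```

```text
position: [0.5087, 0.0163, 0.1883]
opening: 0.69
position: [0.5303, -0.0764, 0.1784]
opening: 0.691
(0.5315, -0.0783, 0.139, 49.1) xyz [-2.3 -0.6 39.3] rot [-0.0015 -0.0047  0.0015] rows>=0.6
[282.47731987 144.42488574]
[(array([37, 29, 11,  7, 62], dtype=int32), array([282.14516129, 152.22580645]))]
[(array([ 37,  21,  12,  15, 157], dtype=int32), array([282.42038217, 147.9044586 ])), (array([ 17,  60,  15,  18, 207], dtype=int32), array([264.24637681, 188.47826087]))]
```

```bash

python3 -m handwheel '[{"xyz":[-2,-1,15],"delta_rot":[0,0,0],"hand":-0.38},{"xyz":[-2,-1,30],"delta_rot":[0,0,0],"hand":-0.38},{"xyz":[-2,-1,38],"delta_rot":[0,0,0],"hand":-0.38},{"xyz":[-2,-1,38],"delta_rot":[0,0,0],"hand":0.5},{"xyz":[-2,-1,38],"delta_rot":[0,0,0],"hand":1}]'|egrep 'pos|^force'
python3 -m handwheel '[{"xyz":[0,0,0],"delta_rot":[0,0,0],"hand":1},{"xyz":[0,0,0],"delta_rot":[0,0,0],"hand":1},{"xyz":[0,0,-8],"delta_rot":[0,0,0],"hand":1},{"xyz":[0,0,-30],"delta_rot":[0,0,0],"hand":1},{"xyz":[0,0,-65],"delta_rot":[0,0,0],"hand":1}]'|egrep 'pos|force|open'
python3 -m handwheel '[{"xyz":[45,32,0],"delta_rot":[0,0,0],"hand":1},{"xyz":[95,67,0],"delta_rot":[0,0,0],"hand":1},{"xyz":[145,102,0],"delta_rot":[0,0,0],"hand":1},{"xyz":[195,137,0],"delta_rot":[0,0,0],"hand":1},{"xyz":[240,168,0],"delta_rot":[0,0,0],"hand":1}]'|egrep 'pos|open'
python3 -m handwheel '[{"xyz":[35,24,0],"delta_rot":[0,0,0],"hand":1},{"xyz":[42,29,0],"delta_rot":[0,0,0],"hand":1},{"xyz":[42,29,20],"delta_rot":[0,0,0],"hand":1},{"xyz":[42,29,40],"delta_rot":[0,0,0],"hand":1},{"xyz":[42,29,40],"delta_rot":[0,0,0],"hand":1}]'|egrep 'pos|open'
python3 - <<'E'
from h import *
plan([(.448,.255,.061,49.1)])
E
```

```text
position: [0.5333, -0.0804, 0.1423]
force: [-0.4, 0.2, -0.9]
position: [0.532, -0.0799, 0.2072]
force: [0.5, -0.6, -2.0]
opening: 0.312
grasp_force: 30.0
position: [0.4609, 0.2058, 0.2078]
opening: 0.31
position: [0.448, 0.2521, 0.1662]
opening: 0.315
(0.448, 0.255, 0.061, 49.1) xyz [  1.7   2.5 105.2] rot [-0.0034 -0.0016 -0.0007] rows>=1.7
```

```bash

python3 -m handwheel '[{"xyz":[0.5,1,0],"delta_rot":[0,0,0],"hand":1},{"xyz":[0.5,1,30],"delta_rot":[0,0,0],"hand":1},{"xyz":[0.5,1,60],"delta_rot":[0,0,0],"hand":1},{"xyz":[0.5,1,80],"delta_rot":[0,0,0],"hand":1},{"xyz":[0.5,1,94],"delta_rot":[0,0,0],"hand":1}]'|egrep 'pos|^force'
python3 -m handwheel '[{"xyz":[0,0,2],"delta_rot":[0,0,0],"hand":1},{"xyz":[0,0,4],"delta_rot":[0,0,0],"hand":1},{"xyz":[0,0,6.5],"delta_rot":[0,0,0],"hand":1},{"xyz":[0,0,6.5],"delta_rot":[0,0,0],"hand":1},{"xyz":[0,0,6.5],"delta_rot":[0,0,0],"hand":1}]'|egrep 'pos|^force'
python3 -m handwheel '[{"xyz":[0,0,0],"delta_rot":[0,0,0],"hand":0.1},{"xyz":[0,0,0],"delta_rot":[0,0,0],"hand":0},{"xyz":[0,0,-10],"delta_rot":[0,0,0],"hand":0},{"xyz":[0,0,-50],"delta_rot":[0,0,0],"hand":0},{"xyz":[0,0,-110],"delta_rot":[0,0,0],"hand":0}]'|egrep 'pos|force|tcp'
python3 -m handwheel '[{"xyz":[0,0,-50],"delta_rot":[0,0,0],"hand":0},{"xyz":[-40,0,-60],"delta_rot":[0,0,0],"hand":0},{"xyz":[-90,-20,-60],"delta_rot":[0,0,0],"hand":0},{"xyz":[-140,-40,-60],"delta_rot":[0,0,0],"hand":0},{"xyz":[-180,-60,-60],"delta_rot":[0,0,0],"hand":0}]'|egrep 'pos|time'
python3 - <<'E'
from h import *
T=vision.capture("top");look(z0=.006,box=(135,205,195,290),im=T)
S=vision.capture("scene")
cv2.imwrite("pics/fin.png",np.vstack([cv2.resize(T[120:300,135:445],(600,348),interpolation=2),cv2.resize(S[80:330,60:460],(400,250))if 0 else cv2.resize(S[60:340,175:460],(0,0),fx=1,fy=.88) if 0 else cv2.resize(S[80:330,60:560],(600,252))])[:600,:,::-1])
E
```

```text
position: [0.4501, 0.2544, 0.0732]
force: [0.0, -0.1, -1.0]
position: [0.4493, 0.2544, 0.067]
force: [-1.2, 0.3, -1.9]
position: [0.448, 0.2539, 0.1771]
tcp_rot: [[-0.756, 0.655, -0.004], [0.655, 0.756, -0.001], [0.002, -0.003, -1.0]]
force: [1.4, 0.8, -0.3]
grasp_force: 0.0
time_s: 52.88
position: [0.5469, 0.0894, 0.2377]
r [145.5 246.8] 111 [0.5045 0.317 ]
s [149.8 230.3] 87 [0.5455 0.311 ]
s [149.9 249.8] 82 [0.4965 0.3101]
j [185.7 283.9] 209 [0.411  0.2208]
crate blob [183.5 266.5] ((23.0, 13.0), 90.0)
```

View pics/fin.png

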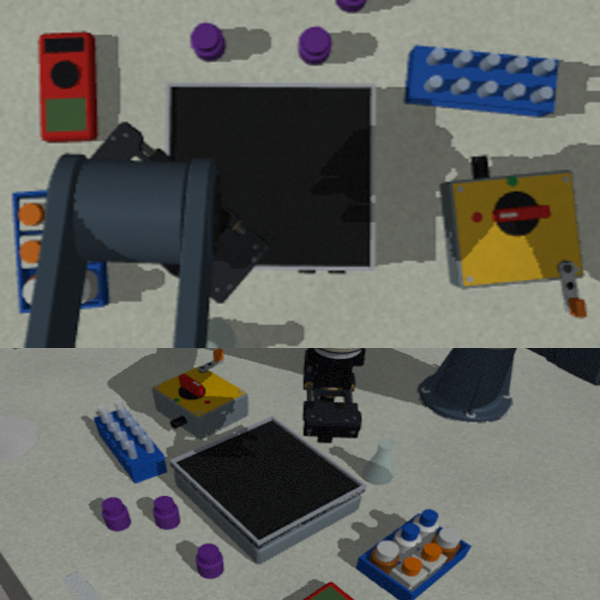

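The final view shows all six bottles in the crate, the platform empty, the handle off and the hasp out. One numeric check of the last two bottles in the scene view, then hand in.

```bash
python3 - <<'E'
from h import *
S=vision.capture("scene");hsv=cv2.cvtColor(S,cv2.COLOR_RGB2HSV).astype(int);m=((abs(hsv[...,0]-110)<15)&(hsv[...,1]>150)&(hsv[...,2]>60)).astype(np.uint8)
for n,p in {"rA":(.4985,.2588,.084),"rB":(.449,.2545,.084)}.items():
    u,v=w2px("scene",p).astype(int);c,_,st,ce=cv2.connectedComponentsWithStats(m[v-14:v+14,u-14:u+14]);i=1+st[1:,4].argmax();print(n,(u,v),ce[i]+[u-14,v-14],st[i])
s=workorder.hand_in();print(s)
E
```

```text
rA (np.int64(400), np.int64(262)) [399.97983871 261.23790323] [  0   0  24  23 248]
rB (np.int64(415), np.int64(248)) [416.83597884 248.1005291 ] [  5   6  19  17 189]
the job is handed in; nothing more can be done
None
```

The job is handed in: handle turned fully off, then hasp swung fully out, then all six bottles packed upright in the flat crate, with no purple look-alike touched and, in the last pictures, the rack, flask and meter still in place.

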